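# Load the kit carrier and hang it on its stand

### The arm

A 6-joint arm with a two-finger parallel gripper is mounted at the origin on the work surface; the furniture and walls round the work are solid. World frame = base frame: x ahead of the robot, y to its left, z up, the work surface at z = 0. Lengths are in m, angles in degrees, forces in N, time in s.
With the tool pointing down it reaches from about 0.35 to 0.875 m from the base axis. Payload 4.2 kg.
Tool frame: the origin (TCP) lies on the centre line of the jaws, within the pads' length; the fingertips stand 25 mm ahead of it and the grasp point (between the pads) lies 6 mm ahead of it (finger_overhang is the distance from the TCP to the fingertips, in m); z points along the fingers, y is the line along which they close (so a half turn about z gives the same grasp; the last joint's range is limited). The gripper opens to 87 mm and grips with 3 to 60 N. Pads are 19 mm wide; open, the fingers measure 117 mm over their backs; the gripper's body (75 mm by 190 mm) begins 51 mm behind the grasp point.
Start: joints at [-50.902, 22.042, 0.453, 0, -68.411, -14.817], TCP at [0.257, -0.57, 0.248] pointing down, gripper open.
Joint ranges: [-179.83, 179.83], [-69.29, 118.12], [-61.27, 80.66], [-181.25, 117.63], [-171.15, -9.14], [-177.46, 177.46]. Speed limits (degrees/s): [159.86, 159.86, 180, 180, 180, 180].

### API

Orientations are given as a 3x3 rotation matrix whose columns are the frame's x, y, z axes.
In Python, from station import sense, capture, finish_job, spot_in, tip_of, finger_overhang gives the robot as it stands. The module is installed in compiled form; this text tells all that it offers.
- The arm moves only by the tool servo_tool, never from a script. Its arguments are lists of equal length, an entry for each row: "slide": the shift along the tool's x, y, z in m, a list of three; "spin": the turn about the tool's z in degrees; "grip": the closure, from 0 (fully open) to 1 (shut). A call has exactly 5 rows; each row is the pose to reach, as a shift and turn from the pose commanded when the call began, along the tool's axes at that moment; what a row does not reach only later rows make up. A row lasts 1/12 s, in which the tool goes at most 41.7 mm and 7.16 degrees, less where a joint would pass 70% of its speed; a pose out of reach is approached as far as the arm can. A call with a gripper value outside its range is refused whole. The fingers move at their own pace and stop on an object; the grip force is fixed at half the most. Time passes only in rows, so rows that repeat a pose let the fingers close, or fill a call up. It gives the time, the measured TCP pose, the force, the opening and the grip force at its end, in the units of the state.
- sense(): the state, without advancing time (a new reading comes with each control period).
- capture(name): name is "scene" or "top" or "wrist"; returns a dict with "pixels" (420x560x3 uint8, blue, green, red), "depth" (420x560 float32, m along the optical axis (not along the pixel's ray), 0 where there is no reading), "fx", "fy", "cx", "cy" (pixels), "k1" (the pictures are not rectified: a ray, as slopes to the right and down, at radius r is drawn at 1 + k1 r^2 times it, then the intrinsics apply), "R" (3x3) and "t" (3): a world point X has camera coordinates R X + t; the wrist camera has in their place "hand_eye" (4x4, takes a point from camera to tool coordinates, whose origin is the TCP and whose axes are the flange's). Camera axes: x right, y down, z forward; pixel columns grow to the right and rows downward; lengths in m; the calibration is good to about 2 mm. A picture is of the moment at which its call begins: read the wrist's pose just before it.
- finish_job(): hands the job in; it is judged then, once.
Trained networks look in the newest picture that a camera, given by its name, has taken for a name from the list of things; names that differ only in an ending like _2 or _b are one class to them, and where a whole thing is asked for, a point or a joint stands for the part that bears it (a point fixed in the world has none). Each returns a list of dicts, best first, with "conf" (0 to 1); they miss things now and then, are a little off and sometimes report something else, mostly with a low value. They report only what shows in the picture. A call takes as long as a camera call. They do not tell look-alikes from the thing itself.
- spot_in(thing, camera): "point" ([x, y, z] in m, in world coordinates, good to about 4 mm: the middle of the surface that is visible of it).
- tip_of(thing, camera): "point" ([x, y, z] in m, in world coordinates, good to about 4 mm: a listed point, or the origin of a listed thing).
The state is a dict: "time_s": time; "joints": joint angles; "joint_velocities": joint speeds; "effort": joint torques, N m; "tcp_pos": TCP position; "ee_rot": TCP orientation; "wrist_force": force on the tool from outside, world axes, zero at the start; "moment": the same for the moment, N m; "gripper_width": opening from 0.0 (shut) to 1.0 (fully open); "gripper_force": force on a finger pad.
Only numpy, scipy, OpenCV 4.12 (cv2) and the standard library are available. Lean on these libraries where they do the work, as an engineer would, in place of code of your own. Each camera call takes 0.05 s, during which the arm holds its last target. There are 200 camera calls.

### The job

Make up the kit for the next machine: with the carrier standing on the bench, put the ball bearing into its round nest and the large hex nut into its hexagonal nest, both lying fully home on the plate. Then lift the carrier by its T-handle and hang it on the stand, the handle's bar down in the cups of both prongs, and leave it hanging still with both parts in place. Leave the small nut and the pen where they are.

Things in the scene. Friction and masses are not known exactly. Their poses are not given: they have to be found in the camera images.
- carrier: Loose kit carrier, about 0.35 kg: aluminium plate 240 x 90 x 5 mm lying flat, with an upright steel mast (12 mm dia) in its middle bearing a T-handle. Origin: centre of the plate's underside; x along the plate, y along the T-bar, z up. Round nest at x = +80 mm, hexagonal nest at x = -80 mm; nest walls rise 6 mm above the plate, with a flared lip to 10 mm, open towards +y and -y for the fingers.
- carrier_bar (a point): Middle of the T-bar's axis, where the mast joins it, 130 mm above the plate's underside. The bar is 12 mm square, 180 mm long, with 22 mm collars on its ends (from 78 mm out). Place to grip: from above, fingers closing along the carrier's x, straddling bar and mast. Axes as the carrier.
- round_nest (a point): Centre of the round nest's floor (plate top, 5 mm above the underside). The nest is 56 mm wide inside.
- hex_nest (a point): Centre of the hexagonal nest's floor (plate top). The nest is 50 mm across flats inside; its two open flats face the carrier's +y and -y, so the nut goes in with two of its flats facing +-y of the carrier, within about 8 degrees.
- bearing: Loose ball bearing, 52 mm dia, 15 mm high, lying flat, about 0.135 kg. Origin: centre of its underside.
- large_nut: Loose large hex nut, 46 mm across flats, 52 mm across corners, 22 mm high, lying flat, about 0.135 kg. Origin: centre of its underside; two of its flats face its own +x and -x, two corners lie on its y axis.
- stand: Stand, fixed. Origin on the bench below the middle between the cups. Base 160 mm wide, 12 mm high, x = -100 to +190 mm; post 24 mm dia at x = +170, 217 mm high. Two steel prongs (10 mm dia) at y = -50 and +50 run from the post's head towards -x (open side, facing the robot), tops 210 mm high; each dips into a flat cup (x = -13 to +13, top 194 mm high) and turns up to a tip (x = -32, top 220 mm).
- stand_cup (a point): Where the middle of the T-bar's axis lies when the carrier hangs home: midway between the cups, 200 mm above the bench. Axes as the stand; the bar then lies along its y. The carrier comes in from the open side (-x), plate below the prongs, mast between them, bar above their tips; then the bar is lowered into both cups.
- small_nut: Bystander: loose small hex nut, 30 mm across flats, 15 mm high. Origin: centre of its underside. Leave it alone.
- pen: Bystander: loose marker pen, 130 mm long, 17 mm dia, lying between the stand and the carrier, towards the back. Leave it alone.
Not all that is in view belongs to the job. What is shaped like the large_nut but purple or red is not meant.

How it is judged:
By the outcome, as a careful person would: the job done as asked, in the order asked, and still so for the second after the job is handed in, with the robot touching nothing.
It also fails if it takes over 72 s, if anything falls off the work surface, if the arm or the gripper's body presses on something with over 40 N, if the wrist force passes 120 N, or if a joint passes its speed limit or range.

## Working session

There is one attempt and no reset: what is moved stays moved. The work goes in short steps, Python scripts to look and compute and a tool call to move; the robot and the scene stay as the last step left them, time stands still between calls to the robot, and variables do not carry over. Pictures are saved under pics/ and viewed, at most 13 in all, crops included, and the job is handed in when it is done.

Besides the shell and the picture viewer there is one more tool, called after ">>>" as name(argument=value, ...), one argument or row to a line, values as JSON. servo_tool: Moves the arm, as the interface text tells. Its arguments: {"type":"object","properties":{"slide":{"type":"array"},"spin":{"type":"array"},"grip":{"type":"array"}},"required":["slide","spin","grip"]}

```bash
mkdir -p pics; cat > h.py <<'E'
import numpy as np, cv2
from station import *
def shot(n,f=None):
    s=sense(); c=capture(n)
    if n=='wrist':
        T=np.eye(4);T[:3,:3]=np.array(s['ee_rot']);T[:3,3]=s['tcp_pos']
        M=np.linalg.inv(T@np.array(c['hand_eye'])); c['R'],c['t']=M[:3,:3],M[:3,3]
    if f: cv2.imwrite('pics/'+f,c['pixels'])
    return c
def world(c):
    "HxWx3 world points"
    K=np.array([[c['fx'],0,c['cx']],[0,c['fy'],c['cy']],[0,0,1]])
    h,w=c['depth'].shape; v,u=np.mgrid[:h,:w].astype(np.float64)
    xd=np.stack([(u-c['cx'])/c['fx'],(v-c['cy'])/c['fy']],-1)
    x=xd.copy()
    for _ in range(10): x=xd/(1+c['k1']*(x**2).sum(-1,keepdims=True))
    P=np.concatenate([x,np.ones((h,w,1))],-1)*c['depth'][...,None]
    W=(P-np.array(c['t']))@np.array(c['R']); W[c['depth']==0]=np.nan
    return W
E
python3 - <<'E'
from h import *
s=sense();print(s['time_s'],s['tcp_pos'],np.round(s['ee_rot'],3).tolist(),s['joints'],s['gripper_width'],finger_overhang)
for n in('scene','top'):
    c=shot(n,n+'0.png')
    np.savez('/tmp/'+n,W=world(c),p=c['pixels'])
    for th in('carrier','bearing','large_nut','small_nut','stand','pen'):
        print(n,th,[(np.round(d['point'],3).tolist(),round(d['conf'],2)) for d in tip_of(th,n)])
    for th in('carrier_bar','round_nest','hex_nest','stand_cup'):
        print(n,th,[(np.round(d['point'],3).tolist(),round(d['conf'],2)) for d in tip_of(th,n)])
print(sense()['time_s'])
E
```

```text
0.0 [ 0.25681881 -0.56920627  0.24647486] [[-0.912, -0.411, -0.001], [-0.411, 0.912, 0.002], [0.0, 0.002, -1.0]] [-5.09015961e+01  2.20895100e+01  3.80349713e-01 -2.96606673e-02
 -6.84092143e+01 -1.48169101e+01] 1.0014437086068082 0.025
scene carrier [([0.557, 0.194, 0.203], 0.69), ([0.584, -0.164, 0.002], 0.64)]
scene bearing [([0.438, 0.007, 0.002], 0.59)]
scene large_nut [([0.369, -0.386, -0.005], 0.95), ([0.431, -0.298, 0.0], 0.76), ([0.466, -0.395, -0.001], 0.61)]
scene small_nut []
scene stand [([0.557, 0.194, -0.0], 0.59)]
scene pen [([0.438, 0.009, 0.003], 0.62), ([0.693, 0.005, -0.001], 0.61)]
scene carrier_bar [([0.582, -0.168, 0.129], 0.75)]
scene round_nest [([0.663, -0.168, 0.004], 0.72)]
scene hex_nest [([0.503, -0.164, 0.008], 0.67)]
scene stand_cup [([0.554, 0.196, 0.205], 0.69)]
top carrier [([0.583, -0.166, 0.002], 0.57)]
top bearing [([0.44, 0.011, 0.001], 0.5)]
top large_nut [([0.466, -0.393, 0.001], 0.66), ([0.429, -0.295, -0.004], 0.66), ([0.364, -0.383, 0.006], 0.62)]
top small_nut [([0.367, 0.301, -0.005], 0.49)]
top stand [([0.56, 0.191, -0.002], 0.88), ([0.504, -0.169, 0.003], 0.65)]
top pen [([0.69, 0.007, -0.004], 0.54)]
top carrier_bar [([0.58, -0.164, 0.131], 0.96)]
top round_nest [([0.66, -0.167, 0.006], 0.72), ([0.504, -0.165, 0.005], 0.39)]
top hex_nest [([0.505, -0.165, 0.006], 0.74)]
top stand_cup [([0.558, 0.196, 0.198], 0.58)]
1.1
```

View pictures.

View pics/top0.png

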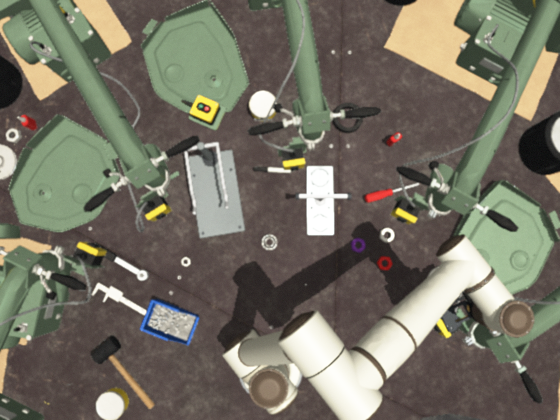

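View pics/scene0.png

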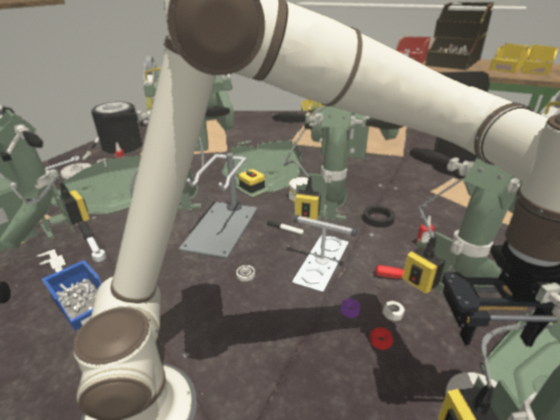

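```bash
python3 - <<'E'
import numpy as np,cv2
d=np.load('/tmp/top.npz');W,p=d['W'],d['p']
cr=p[110:290,170:420];cv2.imwrite('pics/crop.png',cv2.resize(cr,None,fx=3,fy=3,interpolation=cv2.INTER_CUBIC))
def sel(x0,x1,y0,y1,z0,z1):
    return W[(W[...,0]>x0)&(W[...,0]<x1)&(W[...,1]>y0)&(W[...,1]<y1)&(W[...,2]>z0)&(W[...,2]<z1)]
def rect(n,q):
    r=cv2.minAreaRect(q[:,:2].astype(np.float32)*1000);print(n,len(q),r,np.median(q[:,2]),(q.min(0)+q.max(0))/2)
rect('nut',sel(.42,.52,-.44,-.345,.01,.04))
rect('bearing',sel(.40,.48,-.03,.05,.008,.03))
rect('plate',sel(.44,.73,-.24,-.09,.003,.03))
rect('bar',sel(.5,.65,-.29,-.05,.12,.16))
rect('prongs',sel(.4,.8,.1,.29,.17,.25))
rect('base',sel(.4,.8,.08,.32,.008,.03))
rect('small',sel(.33,.41,.26,.34,.008,.03))
for b in[(0.3,.9,-.35,.35)]:
    q=sel(*b,.05,1)
    for x in np.arange(.3,.9,.05): print('%.2f'%x,[ '%.2f'%(lambda m:q[m,2].max() if m.any() else 0)((abs(q[:,0]-x-.025)<.025)&(abs(q[:,1]-y-.025)<.025)) for y in np.arange(-.35,.35,.05)])
E
```

```text
nut 122 ((466.7697448730469, -393.97021484375), (49.277801513671875, 45.635250091552734), 50.07916259765625) 0.020915490559742685 [ 0.46797391 -0.39379199  0.02337391]
bearing 133 ((439.14324951171875, 12.38410758972168), (49.5986328125, 63.6509895324707), 84.67533874511719) 0.014123383595385444 [0.44089922 0.0121147  0.01602379]
plate 1304 ((584.5277099609375, -164.5873260498047), (147.9037322998047, 287.8594055175781), 88.71224975585938) 0.006281455011686688 [ 0.58479485 -0.16494143  0.01392107]
bar 240 ((584.2139282226562, -160.55348205566406), (16.883914947509766, 177.60043334960938), 1.003063678741455) 0.13589982312923918 [ 0.58422052 -0.16042494  0.13744641]
prongs 551 ((627.176025390625, 206.14971923828125), (213.3852996826172, 111.46704864501953), 10.478815078735352) 0.20787332492982852 [0.62552428 0.2063446  0.19768084]
base 2829 ((603.1945190429688, 201.13531494140625), (222.6136932373047, 352.4169006347656), 89.48738861083984) 0.01243430256749854 [0.60267754 0.20138293 0.01868667]
small 52 ((370.9177551269531, 305.9757080078125), (71.450439453125, 30.39505958557129), 46.39
[... 904 characters left out ...]
0.00', '0.00', '0.00', '0.00', '0.00', '0.15', '0.15', '0.00', '0.00', '0.00', '0.21', '0.39', '0.38', '0.39']
0.70 ['0.00', '0.00', '0.00', '0.36', '0.38', '0.38', '0.38', '0.38', '0.37', '0.00', '0.22', '0.38', '0.21', '0.00']
0.75 ['0.37', '0.39', '0.38', '0.40', '0.40', '0.41', '0.38', '0.38', '0.00', '0.00', '0.00', '0.00', '0.00', '0.00']
0.80 ['0.00', '0.38', '0.38', '0.38', '0.39', '0.39', '0.34', '0.31', '0.00', '0.00', '0.00', '0.06', '0.00', '0.00']
0.85 ['0.00', '0.00', '0.00', '0.00', '0.39', '0.39', '0.37', '0.07', '0.07', '0.00', '0.06', '0.07', '0.07', '0.00']
0.90 ['0.00', '0.00', '0.00', '0.00', '0.00', '0.00', '0.00', '0.00', '0.00', '0.00', '0.00', '0.00', '0.00', '0.00']
```

View pics/crop.png

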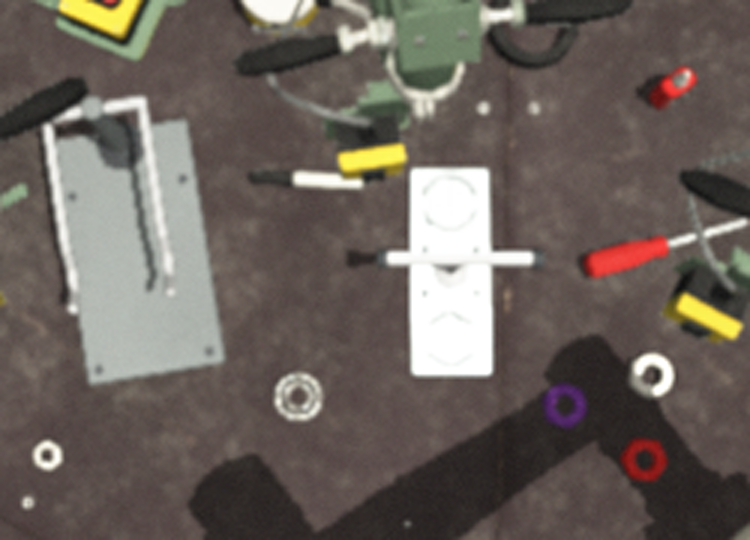

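The hex-nut-shaped things in the top view are silver (387,235), purple (359,245) and red (385,264). The silver one is the large_nut, and the crop at (652,376) confirms it. The bearing is at (269,241), the carrier at (320,200) with its hex nest near the robot, and the stand at (210,190) with its prongs open towards the robot. I'll move above the nut.

>>> servo_tool(
  slide=[
    [-0.04,0.011,0],
    [-0.08,0.022,0],
    [-0.12,0.033,0],
    [-0.16,0.044,0],
    [-0.2,0.055,0],
  ],
  spin=[5,10,15,20,24],
  grip=[0,0,0,0,0],
)

```text
time_s: 1.52
tcp_pos: [0.4179, -0.436, 0.2478]
ee_rot: [[-1.0, -0.0, 0.0], [-0.0, 1.0, -0.0], [-0.0, -0.0, -1.0]]
wrist_force: [1.3, -0.9, 0.4]
gripper_width: 1.003
gripper_force: 0.0
```

```bash
cat >> h.py <<'E'
def rel(target,yaw=None):
    "shift in tool axes, and spin, to a world TCP target with tool-y at yaw (mod 180)"
    s=sense();R=np.array(s['ee_rot']);d=np.array(target)-s['tcp_pos']
    a=np.degrees(np.arctan2(R[1,1],R[0,1])); sp=None if yaw is None else round(-((yaw-a+90)%180-90),1)
    print('rel',np.round(R.T@d,4).tolist(),'spin',sp,'| tcp',np.round(s['tcp_pos'],4).tolist(),'yaw',round(a,1),'t',round(s['time_s'],2),'F',np.round(s['wrist_force'],1).tolist(),'w',round(s['gripper_width'],3),round(s['gripper_force'],1),'tilt',np.round(R[:2,2],3))
E
python3 -c "
from h import *
rel([.467,-.394,.22],90)
c=shot('wrist');print(c['hand_eye'],c['fx'],c['cx'],c['cy'])"
```

```text
rel [-0.0491, 0.042, 0.0278] spin 0.0 | tcp [0.4179, -0.436, 0.2478] yaw 90.0 t 1.52 F [1.3, -0.9, 0.4] w 1.003 0.0 tilt [ 0. -0.]
[[-1.23618765e-03 -9.64334562e-01 -2.64683441e-01  7.21390845e-02]
 [ 9.99998865e-01 -9.64040053e-04 -1.15809702e-03  4.85628434e-04]
 [ 8.61627542e-04 -2.64684572e-01  9.64334659e-01 -1.37940678e-01]
 [ 0.00000000e+00  0.00000000e+00  0.00000000e+00  1.00000000e+00]] 365.5999877176418 285.01664641645874 210.61055923015678
```

>>> servo_tool(
  slide=[
    [-0.02,0.02,0.02],
    [-0.04,0.04,0.04],
    [-0.049,0.042,0.07],
    [-0.049,0.042,0.09],
    [-0.049,0.042,0.09],
  ],
  spin=[0,0,0,0,0],
  grip=[0,0,0,0,0],
)

```text
time_s: 1.98
tcp_pos: [0.4637, -0.3928, 0.1526]
ee_rot: [[-1.0, -0.006, -0.008], [-0.006, 1.0, 0.006], [0.008, 0.006, -1.0]]
wrist_force: [-0.3, 0.2, -0.8]
gripper_width: 1.001
gripper_force: 0.0
```

```bash
cat >> h.py <<'E'
def pts(W,x0,x1,y0,y1,z0,z1):
    m=(W[...,0]>x0)&(W[...,0]<x1)&(W[...,1]>y0)&(W[...,1]<y1)&(W[...,2]>z0)&(W[...,2]<z1); return W[m]
def hexfit(q):
    "centre and flat direction (mod 60) from top points, via hull support widths"
    q=q[:,:2];best=[]
    for a in np.arange(0,60,.5):
        w=[];B=[];N=[]
        for k in range(3):
            n=np.array([np.cos(np.radians(a+60*k)),np.sin(np.radians(a+60*k))]);p=q@n
            lo,hi=np.percentile(p,[.7,99.3]);w.append(hi-lo);B.append((hi+lo)/2);N.append(n)
        best.append((sum(w),a,np.linalg.lstsq(np.array(N),np.array(B),rcond=None)[0],w))
    return min(best,key=lambda b:b[0])
E
python3 - <<'E'
from h import *
rel([.467,-.394,.15],90)
c=shot('wrist','w1.png');W=world(c)
q=pts(W,.42,.52,-.44,-.345,-.02,.05);print(len(q),np.percentile(q[:,2],[2,50,98]))
t=pts(W,.42,.52,-.44,-.345,.016,.03);print(len(t),np.median(t[:,2]),hexfit(t),cv2.minAreaRect(t[:,:2].astype(np.float32)*1000))
print([(np.round(d['point'],3).tolist(),round(d['conf'],2)) for d in tip_of('large_nut','wrist')])
E
```

```text
rel [-0.0033, -0.0012, 0.0025] spin 0.3 | tcp [0.4637, -0.3928, 0.1526] yaw 90.3 t 1.98 F [-0.3, 0.2, -0.8] w 1.001 0.0 tilt [-0.008  0.006]
13568 [-0.00084926  0.00070215  0.02349601]
2245 0.022508477507146806 (np.float64(0.13460002253477737), np.float64(21.0), array([ 0.46515445, -0.39587521]), [np.float64(0.044821981798270016), np.float64(0.0449625279976365), np.float64(0.044815512738870855)]) ((465.4352722167969, -395.7242736816406), (45.9054069519043, 51.147708892822266), 21.55461311340332)
[([0.427, -0.296, 0.004], 0.76), ([0.465, -0.393, -0.002], 0.6), ([0.372, -0.388, 0.0], 0.6)]
```

View pics/w1.png

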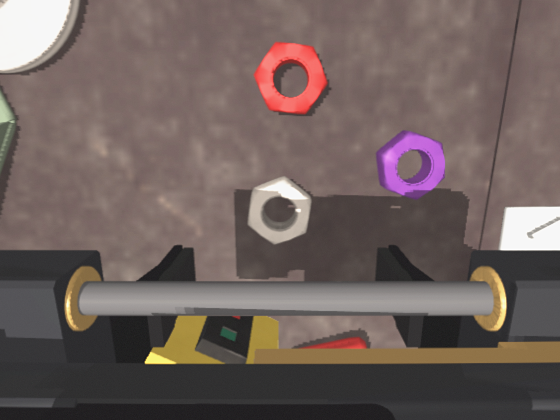

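Silver nut at (280,210), with red (290,78) and purple (411,165) clear of it. The hex fit puts its centre at (0.465,-0.396) with a flat at 81°.

>>> servo_tool(
  slide=[
    [0,0,0.02],
    [0,0,0.05],
    [0,0,0.08],
    [0,0,0.08],
    [0,0,0.08],
  ],
  spin=[5,9,9,9,9],
  grip=[0,0,0,0,0],
)

```text
time_s: 2.5
tcp_pos: [0.4654, -0.3958, 0.0784]
ee_rot: [[-0.988, 0.151, -0.001], [0.151, 0.988, -0.001], [0.0, -0.001, -1.0]]
wrist_force: [0.7, -0.8, 0.6]
gripper_width: 0.999
gripper_force: 0.0
```

```bash
python3 -c "
from h import *
rel([.465,-.396,.028],81)"
```

```text
rel [0.0004, -0.0002, 0.0504] spin 0.3 | tcp [0.4654, -0.3958, 0.0784] yaw 81.3 t 2.5 F [0.7, -0.8, 0.6] w 0.999 0.0 tilt [-0.001 -0.001]
```

>>> servo_tool(
  slide=[
    [0,0,0.025],
    [0,0,0.045],
    [0,0,0.05],
    [0,0,0.05],
    [0,0,0.05],
  ],
  spin=[0,0,0,0,0],
  grip=[0,0,0,0,0.6],
)

```text
time_s: 2.92
tcp_pos: [0.4669, -0.3961, 0.0299]
ee_rot: [[-0.989, 0.151, 0.003], [0.151, 0.989, -0.002], [-0.003, -0.002, -1.0]]
wrist_force: [-0.7, 0.4, -0.1]
gripper_width: 0.973
gripper_force: 0.0
```

>>> servo_tool(
  slide=[
    [0,0,0],
    [0,0,0],
    [0,0,0],
    [0,0,0],
    [0,0,0],
  ],
  spin=[0,0,0,0,0],
  grip=[0.8,0.8,0.8,0.8,0.8],
)

```text
time_s: 3.33
tcp_pos: [0.4657, -0.3951, 0.028]
ee_rot: [[-0.988, 0.151, 0.001], [0.151, 0.988, -0.0], [-0.001, -0.0, -1.0]]
wrist_force: [0.6, 0.2, -0.3]
gripper_width: 0.629
gripper_force: 0.0
```

>>> servo_tool(
  slide=[
    [0,0,0],
    [0,0,-0.02],
    [0,0,-0.05],
    [0,0,-0.08],
    [0,0,-0.1],
  ],
  spin=[0,0,0,0,0],
  grip=[0.8,0.8,0.8,0.8,0.8],
)

```text
time_s: 3.75
tcp_pos: [0.4661, -0.3955, 0.13]
ee_rot: [[-0.989, 0.151, 0.002], [0.151, 0.989, -0.002], [-0.002, -0.001, -1.0]]
wrist_force: [1.0, -0.4, -1.2]
gripper_width: 0.515
gripper_force: 29.9
```

```bash
python3 - <<'E'
from h import *
rel([.49,-.165,.13],90)
c=shot('wrist');W=world(c)
R=np.array(sense()['ee_rot']);L=(W-sense()['tcp_pos'])@R
m=(abs(L[...,0])<.04)&(abs(L[...,1])<.021)&(L[...,2]>-.03)&(L[...,2]<.06);q=L[m];print('held',len(q),np.percentile(q,[2,50,98],axis=0).round(4))
T=np.concatenate([np.load('/tmp/top.npz')['W'].reshape(-1,3),np.load('/tmp/scene.npz')['W'].reshape(-1,3)])
q=pts(T,.62,.78,-.3,.02,.04,.5)
for x in np.arange(.62,.78,.02): print('%.2f'%x,[ '%.2f-%.2f'%(lambda m:(q[m,2].min(),q[m,2].max()) if m.any() else (0,0))((q[:,0]>=x)&(q[:,0]<x+.02)&(q[:,1]>=y)&(q[:,1]<y+.02)) for y in np.arange(-.28,.02,.02)])
E
```

```text
rel [0.0112, 0.2315, -0.0003] spin -8.7 | tcp [0.4661, -0.3955, 0.13] yaw 81.3 t 3.75 F [1.0, -0.4, -1.2] w 0.515 29.9 tilt [ 0.002 -0.002]
held 4690 [[-0.0207 -0.0199  0.0112]
 [ 0.0148  0.0005  0.0128]
 [ 0.0256  0.02    0.0299]]
0.62 ['0.00-0.00', '0.00-0.00', '0.00-0.00', '0.00-0.00', '0.00-0.00', '0.00-0.00', '0.00-0.00', '0.00-0.00', '0.00-0.00', '0.00-0.00', '0.00-0.00', '0.00-0.00', '0.00-0.00', '0.00-0.00', '0.00-0.00', '0.00-0.00']
0.64 ['0.00-0.00', '0.00-0.00', '0.00-0.00', '0.00-0.00', '0.00-0.00', '0.00-0.00', '0.00-0.00', '0.00-0.00', '0.00-0.00', '0.00-0.00', '0.00-0.00', '0.00-0.00', '0.00-0.00', '0.00-0.00', '0.00-0.00', '0.00-0.00']
0.66 ['0.00-0.00', '0.00-0.00', '0.00-0.00', '0.00-0.00', '0.00-0.00', '0.00-0.00', '0.00-0.00', '0.00-0.00', '0.00-0.00', '0.08-0.13', '0.08-0.14', '0.08-0.14', '0.08-0.15', '0.00-0.00', '0.00-0.00', '0.00-0.00']
0.68 ['0.00-0.00', '0.00-0.00', '0.00-0.00', '0.00-0.00', '0.00-0.00', '0.00-0.00', '0.00-0.00', '0.00-0.00', '0.07-0.14', '0.07-0.15', '0.07-0.15', '0.07-0.15', '0.06-0.15', '0.00-0.00', '0.00-0.00', '0.00-0.00']
0.70 ['0.00-
[... 357 characters left out ...]
0.21', '0.05-0.37', '0.06-0.38', '0.22-0.38', '0.00-0.00']
0.74 ['0.00-0.00', '0.00-0.00', '0.00-0.00', '0.00-0.00', '0.00-0.00', '0.34-0.37', '0.15-0.38', '0.13-0.39', '0.05-0.39', '0.05-0.39', '0.14-0.38', '0.15-0.38', '0.15-0.38', '0.35-0.38', '0.35-0.38', '0.00-0.00']
0.76 ['0.37-0.38', '0.35-0.38', '0.35-0.38', '0.36-0.38', '0.35-0.38', '0.35-0.38', '0.12-0.40', '0.10-0.40', '0.07-0.40', '0.07-0.41', '0.06-0.40', '0.36-0.38', '0.35-0.38', '0.00-0.00', '0.00-0.00', '0.00-0.00']
0.78 ['0.00-0.00', '0.00-0.00', '0.00-0.00', '0.00-0.00', '0.00-0.00', '0.00-0.00', '0.00-0.00', '0.00-0.00', '0.00-0.00', '0.00-0.00', '0.00-0.00', '0.00-0.00', '0.00-0.00', '0.00-0.00', '0.00-0.00', '0.00-0.00']
```

>>> servo_tool(
  slide=[
    [-0.005,0.016,-0.03],
    [-0.015,0.045,-0.055],
    [-0.025,0.08,-0.08],
    [-0.037,0.115,-0.1],
    [-0.048,0.15,-0.12],
  ],
  spin=[0,0,0,-4,-8.7],
  grip=[0.8,0.8,0.8,0.8,0.8],
)

```text
time_s: 4.22
tcp_pos: [0.5346, -0.2551, 0.2469]
ee_rot: [[-1.0, -0.002, -0.0], [-0.002, 1.0, 0.0], [0.0, 0.0, -1.0]]
wrist_force: [0.7, -1.0, -1.6]
gripper_width: 0.519
gripper_force: 29.9
```

>>> servo_tool(
  slide=[
    [-0.015,0.034,0],
    [-0.03,0.065,-0.005],
    [-0.044,0.09,-0.01],
    [-0.044,0.09,-0.01],
    [-0.044,0.09,-0.01],
  ],
  spin=[0,0,0,0,0],
  grip=[0.8,0.8,0.8,0.8,0.8],
)

```text
time_s: 4.63
tcp_pos: [0.5789, -0.1649, 0.2556]
ee_rot: [[-1.0, -0.002, -0.001], [-0.002, 1.0, 0.0], [0.001, 0.0, -1.0]]
wrist_force: [-1.2, 0.6, -1.0]
gripper_width: 0.52
gripper_force: 29.9
```

```bash
python3 - <<'E'
from h import *
rel([.58,-.165,.26],90)
c=shot('wrist','w2.png');W=world(c);np.savez('/tmp/w2',W=W,p=c['pixels'])
q=pts(W,.42,.75,-.24,-.09,.002,.009);print(len(q),cv2.minAreaRect(q[:,:2].astype(np.float32)*1000),np.percentile(q,[1,50,99],axis=0))
for x in np.arange(.46,.7,.02):
    r=q[abs(q[:,0]-x)<.005]
    if len(r)>20: print('%.2f'%x,np.percentile(r[:,1],[1,99]).round(4))
b=pts(W,.5,.66,-.29,-.05,.115,.15);print('bar',len(b))
for n in('hex_nest','carrier_bar','round_nest'): print(n,[(np.round(d['point'],3).tolist(),round(d['conf'],2)) for d in tip_of(n,'wrist')])
E
```

```text
rel [-0.0011, -0.0001, -0.0044] spin 0.1 | tcp [0.5789, -0.1649, 0.2556] yaw 90.1 t 4.63 F [-1.2, 0.6, -1.0] w 0.52 29.9 tilt [-0.001  0.   ]
11530 ((585.1325073242188, -165.07763671875), (148.2733154296875, 329.6569519042969), 89.97135925292969) [[ 0.44577175 -0.21719102  0.00211145]
 [ 0.53335842 -0.16485114  0.00572685]
 [ 0.68876512 -0.11878397  0.00797457]]
0.46 [-0.2324 -0.1112]
0.48 [-0.2104 -0.1215]
0.50 [-0.2097 -0.122 ]
0.52 [-0.2093 -0.1214]
0.54 [-0.2088 -0.121 ]
0.56 [-0.2083 -0.1211]
0.58 [-0.2194 -0.1072]
0.60 [-0.2191 -0.1094]
0.64 [-0.2365 -0.109 ]
0.68 [-0.1864 -0.1405]
bar 4826
hex_nest [([0.5, -0.164, 0.001], 0.78)]
carrier_bar [([0.584, -0.164, 0.129], 0.83)]
round_nest [([0.664, -0.16, 0.008], 0.72)]
```

View pics/w2.png

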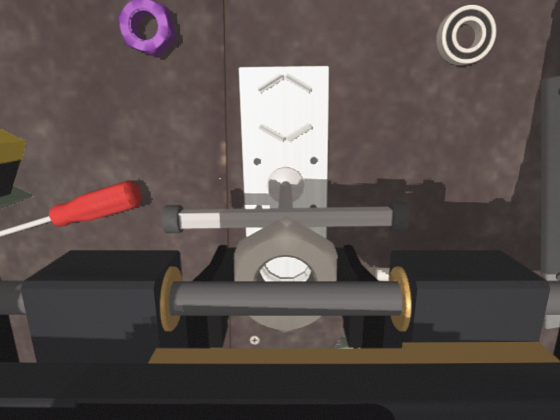

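The nut is held flats-in, with the hex nest at (285,108), the bar at row 217 and the mast at (286,190). Next I'll measure the carrier pose precisely.

```bash
python3 - <<'E'
import numpy as np,cv2
from h import pts
W=np.load('/tmp/w2.npz')['W']
b=pts(W,.5,.66,-.29,-.05,.13,.142);b=b[(b[:,1]>-.24)&(b[:,1]<-.09)];
f=np.polyfit(b[:,1],b[:,0],1);print('bar yaw',-np.degrees(np.arctan(f[0])),'x at y=-.165',np.polyval(f,-.165),np.percentile(b,[2,50,98],axis=0))
c=pts(W,.5,.66,-.29,-.05,.115,.15);print('bar y ends',np.percentile(c[:,1],[.5,99.5]),'mean',np.percentile(c[:,1],[.5,99.5]).mean())
p=pts(W,.42,.5,-.2,-.13,.003,.02)
for y in np.arange(-.2,-.13,.01):
    r=p[abs(p[:,1]-y)<.004]; print('near edge %.2f'%y,np.percentile(r[:,0],1).round(4))
h=pts(W,.46,.56,-.2,-.13,.0095,.018);print('walls',len(h),np.percentile(h,[1,50,99],axis=0).round(4),cv2.minAreaRect(h[:,:2].astype(np.float32)*1000))
E
```

```text
bar yaw 0.9253456006307421 x at y=-.165 0.5827754633608282 [[ 0.57718886 -0.23727528  0.13104056]
 [ 0.58252839 -0.16612654  0.13670371]
 [ 0.58978045 -0.09290188  0.13816763]]
bar y ends [-0.25285245 -0.07572905] mean -0.1642907497570251
near edge -0.20 0.4648
near edge -0.19 0.4648
near edge -0.18 0.4648
near edge -0.17 0.4647
near edge -0.16 0.4638
near edge -0.15 0.4638
near edge -0.14 0.4638
near edge -0.13 0.4638
walls 688 [[ 0.4722 -0.191   0.0103]
 [ 0.4867 -0.1678  0.0147]
 [ 0.5358 -0.1403  0.0172]] ((515.05810546875, -161.67678833007812), (61.97979736328125, 89.28095245361328), 89.39125061035156)
```

>>> servo_tool(
  slide=[
    [0.035,-0.001,0],
    [0.07,-0.001,0.01],
    [0.0755,-0.001,0.05],
    [0.0755,-0.001,0.09],
    [0.0755,-0.001,0.12],
  ],
  spin=[-0.8,-0.8,-0.8,-0.8,-0.8],
  grip=[0.8,0.8,0.8,0.8,0.8],
)

```text
time_s: 5.25
tcp_pos: [0.5006, -0.1684, 0.1344]
ee_rot: [[-1.0, -0.011, -0.001], [-0.011, 1.0, 0.001], [0.001, 0.001, -1.0]]
wrist_force: [0.3, 1.2, -1.5]
gripper_width: 0.513
gripper_force: 29.9
```

>>> servo_tool(
  slide=[
    [0,0,0.03],
    [0,0,0.06],
    [0,0,0.075],
    [0,0,0.08],
    [0,0,0.08],
  ],
  spin=[0,0,0,0,0],
  grip=[0.8,0.8,0.8,0.8,0.8],
)

```text
time_s: 5.67
tcp_pos: [0.502, -0.1682, 0.0549]
ee_rot: [[-1.0, -0.012, -0.003], [-0.012, 1.0, -0.0], [0.003, -0.0, -1.0]]
wrist_force: [-0.5, 0.3, -1.2]
gripper_width: 0.519
gripper_force: 29.9
```

```bash
python3 - <<'E'
from h import *
rel([.5045,-.1657,.039],90.9)
c=shot('wrist');W=world(c);s=sense();L=(W-s['tcp_pos'])@np.array(s['ee_rot'])
m=(abs(L[...,0])<.04)&(abs(L[...,1])<.018)&(L[...,2]>.005)&(L[...,2]<.016);q=L[m];print('nut top',len(q),np.percentile(q,[1,50,99],axis=0).round(4))
h=pts(W,.46,.54,-.2,-.13,.011,.019);h=h[h[:,0]<.5];print('near walls',len(h),np.percentile(h,[1,50,99],axis=0).round(4))
E
```

```text
rel [-0.0026, 0.0025, 0.0159] spin -0.2 | tcp [0.502, -0.1682, 0.0549] yaw 90.7 t 5.67 F [-0.5, 0.3, -1.2] w 0.519 29.9 tilt [-0.003 -0.   ]
nut top 3473 [[-0.0229 -0.0176  0.0084]
 [ 0.0132  0.0002  0.0099]
 [ 0.0245  0.0175  0.0153]]
near walls 1077 [[ 0.4713 -0.1916  0.0114]
 [ 0.4792 -0.1673  0.0153]
 [ 0.4879 -0.1403  0.0174]]
```

>>> servo_tool(
  slide=[
    [-0.002,0.002,0],
    [-0.002,0.002,0],
    [-0.002,0.002,0],
    [-0.002,0.002,0],
    [-0.002,0.002,0],
  ],
  spin=[0,0,0,0,0],
  grip=[0.8,0.8,0.8,0.8,0.8],
)

```text
time_s: 6.13
tcp_pos: [0.5053, -0.1653, 0.0568]
ee_rot: [[-1.0, -0.014, 0.001], [-0.014, 1.0, -0.0], [-0.001, -0.0, -1.0]]
wrist_force: [0.1, 0.1, -2.1]
gripper_width: 0.517
gripper_force: 29.9
```

```bash
python3 - <<'E'
from h import *
rel([.5045,-.1657,.039],90.9)
c=shot('wrist','w3.png');W=world(c)
t=pts(W,.46,.54,-.2,-.13,.036,.052);print('nut top',len(t),np.percentile(t,[1,50,99],axis=0).round(4))
for x in np.arange(.478,.492,.003):
    r=t[abs(t[:,0]-x)<.0015]
    h=pts(W,x-.0015,x+.0015,-.2,-.13,.011,.019)
    print('%.3f'%x,[(np.percentile(k[:,1],[2,98]).round(4).tolist(),np.percentile(k[:,1],[2,98]).mean().round(4)) if len(k)>5 else 0 for k in(r,h)])
cv2.imwrite('pics/w3c.png',cv2.resize(c['pixels'][40:300,150:420],None,fx=2,fy=2))
E
```

```text
rel [0.0008, -0.0004, 0.0178] spin -0.1 | tcp [0.5053, -0.1653, 0.0568] yaw 90.8 t 6.13 F [0.1, 0.1, -2.1] w 0.517 29.9 tilt [ 0.001 -0.   ]
nut top 5104 [[ 0.4817 -0.1948  0.0365]
 [ 0.4943 -0.1652  0.048 ]
 [ 0.5288 -0.1358  0.051 ]]
0.478 [0, ([-0.1826, -0.1481], np.float64(-0.1653))]
0.481 [([-0.168, -0.1618], np.float64(-0.1649)), ([-0.1875, -0.1425], np.float64(-0.165))]
0.484 [([-0.1726, -0.1569], np.float64(-0.1648)), ([-0.1918, -0.1395], np.float64(-0.1657))]
0.487 [([-0.1778, -0.1519], np.float64(-0.1649)), ([-0.1915, -0.1401], np.float64(-0.1658))]
0.490 [([-0.1828, -0.1472], np.float64(-0.165)), 0]
```

View pics/w3c.png

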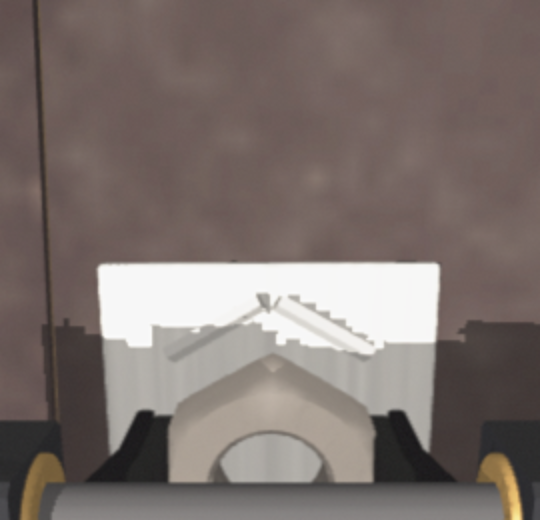

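The nut is centred to about 1 mm over the nest walls: nut corner at crop (272,358), wall apex at (268,300). Next I'll lower it.

>>> servo_tool(
  slide=[
    [0.001,-0.0005,0.006],
    [0.001,-0.0005,0.011],
    [0.001,-0.0005,0.014],
    [0.001,-0.0005,0.016],
    [0.001,-0.0005,0.0165],
  ],
  spin=[0,0,0,0,0],
  grip=[0.8,0.8,0.8,0.8,0.8],
)

```text
time_s: 6.6
tcp_pos: [0.5037, -0.1659, 0.0388]
ee_rot: [[-1.0, -0.014, -0.001], [-0.014, 1.0, 0.0], [0.001, 0.0, -1.0]]
wrist_force: [0.1, 0.2, -1.2]
gripper_width: 0.517
gripper_force: 29.9
```

```bash
cat >> h.py <<'E'
def topz(W,x,y,r=.03,zc=.012):
    q=pts(W,x-r,x+r,y-r,y+r,zc,.06); return len(q),np.percentile(q[:,2],[5,50,95]).round(4)
E
python3 - <<'E'
from h import *
rel([.5045,-.1657,.039],90.9)
c=shot('wrist');W=world(c)
print('nut',topz(W,.49,-.1655,.012,.02), 'plate',np.median(pts(W,.466,.474,-.2,-.13,0,.012)[:,2]),'bench',np.median(pts(W,.40,.45,-.2,-.13,-.01,.02)[:,2]))
E
```

```text
rel [-0.0008, 0.0002, -0.0002] spin -0.1 | tcp [0.5037, -0.1659, 0.0388] yaw 90.8 t 6.6 F [0.1, 0.2, -1.2] w 0.517 29.9 tilt [-0.001  0.   ]
nut (1861, array([0.0228, 0.0301, 0.0314])) plate 0.005823023570849648 bench 0.00040425319955885873
```

>>> servo_tool(
  slide=[
    [0,0,0.001],
    [0,0,0.0015],
    [0,0,0.002],
    [0,0,0.0025],
    [0,0,0.0025],
  ],
  spin=[0,0,0,0,0],
  grip=[0.8,0.8,0.8,0.8,0.8],
)

```text
time_s: 7.07
tcp_pos: [0.5041, -0.1659, 0.0371]
ee_rot: [[-1.0, -0.014, 0.0], [-0.014, 1.0, 0.0], [-0.0, 0.0, -1.0]]
wrist_force: [0.4, 0.3, -1.1]
gripper_width: 0.519
gripper_force: 29.9
```

```bash
python3 - <<'E'
from h import *
rel([.5045,-.1657,.037],90.9)
c=shot('wrist');W=world(c)
print('nut',topz(W,.49,-.1655,.012,.02))
E
```

```text
rel [-0.0004, 0.0002, 0.0001] spin -0.1 | tcp [0.5041, -0.1659, 0.0371] yaw 90.8 t 7.07 F [0.4, 0.3, -1.1] w 0.519 29.9 tilt [0. 0.]
nut (1804, array([0.0223, 0.0284, 0.0296]))
```

>>> servo_tool(
  slide=[
    [0,0,0.001],
    [0,0,0.001],
    [0,0,0.001],
    [0,0,0.001],
    [0,0,0.001],
  ],
  spin=[0,0,0,0,0],
  grip=[0.8,0.8,0.25,0.25,0.25],
)

```text
time_s: 7.53
tcp_pos: [0.5042, -0.1659, 0.0362]
ee_rot: [[-1.0, -0.014, 0.0], [-0.014, 1.0, -0.0], [-0.0, -0.0, -1.0]]
wrist_force: [0.9, -0.1, 0.1]
gripper_width: 0.661
gripper_force: 0.0
```

>>> servo_tool(
  slide=[
    [0,0,0],
    [0,0,-0.01],
    [0,0,-0.035],
    [0,0,-0.065],
    [0,0,-0.1],
  ],
  spin=[0,0,0,0,0],
  grip=[0,0,0,0,0],
)

```text
time_s: 7.95
tcp_pos: [0.503, -0.1658, 0.1368]
ee_rot: [[-1.0, -0.014, -0.003], [-0.014, 1.0, 0.0], [0.003, 0.0, -1.0]]
wrist_force: [0.1, 0.2, 0.3]
gripper_width: 0.976
gripper_force: 0.0
```

```bash
python3 - <<'E'
from h import *
rel([.5835,-.1645,.215],0.9)
c=shot('wrist');W=world(c)
t=pts(W,.47,.54,-.2,-.13,.022,.04);print('nut',len(t),np.percentile(t,[1,50,99],axis=0).round(4),hexfit(t),topz(W,.49,-.1655,.012,.022))
E
```

```text
rel [-0.0803, 0.0003, -0.0785] spin 89.9 | tcp [0.503, -0.1658, 0.1368] yaw 90.8 t 7.95 F [0.1, 0.2, 0.3] w 0.976 0.0 tilt [-0.003  0.   ]
nut 2553 [[ 0.4818 -0.1875  0.0226]
 [ 0.5038 -0.1652  0.0276]
 [ 0.5286 -0.1431  0.0294]] (np.float64(0.13403828770133808), np.float64(30.5), array([ 0.50544426, -0.16524099]), [np.float64(0.044814006910426696), np.float64(0.044520602090220185), np.float64(0.044703678700691196)]) (636, array([0.0247, 0.0275, 0.0289]))
```

>>> servo_tool(
  slide=[
    [0,0,-0.02],
    [0,0,-0.045],
    [0,0,-0.07],
    [-0.01,0,-0.085],
    [-0.03,0,-0.085],
  ],
  spin=[-7,-14,-21,-28,-35],
  grip=[0,0,0,0,0],
)

```text
time_s: 8.42
tcp_pos: [0.5348, -0.1659, 0.2268]
ee_rot: [[-0.808, -0.59, 0.009], [-0.59, 0.808, -0.001], [-0.006, -0.006, -1.0]]
wrist_force: [-0.2, -0.5, -0.4]
gripper_width: 1.001
gripper_force: 0.0
```

```bash
python3 - <<'E'
from h import *
rel([.5835,-.1645,.215],180.9);print(sense()['joints'].round(1))
E
```

```text
rel [-0.0401, -0.0275, 0.0122] spin -54.8 | tcp [0.5348, -0.1659, 0.2268] yaw 126.1 t 8.42 F [-0.2, -0.5, -0.4] w 1.001 0.0 tilt [ 0.009 -0.001]
[ -0.6  16.4 -11.    0.1 -62.1 -53.3]
```

>>> servo_tool(
  slide=[
    [-0.02,-0.014,0.006],
    [-0.0395,-0.027,0.012],
    [-0.0395,-0.027,0.012],
    [-0.0395,-0.027,0.012],
    [-0.0395,-0.027,0.012],
  ],
  spin=[-7,-14,-21,-28,-35],
  grip=[0,0,0,0,0],
)

```text
time_s: 8.83
tcp_pos: [0.582, -0.1642, 0.2092]
ee_rot: [[-0.323, -0.946, -0.0], [-0.946, 0.323, 0.0], [0.0, 0.0, -1.0]]
wrist_force: [-0.2, 0.7, 0.6]
gripper_width: 0.999
gripper_force: 0.0
```

>>> servo_tool(
  slide=[
    [0,0,0],
    [0,0,0],
    [0,0,0],
    [0,0,0],
    [0,0,0],
  ],
  spin=[-7,-14,-19.8,-19.8,-19.8],
  grip=[0,0,0,0,0],
)

```text
time_s: 9.25
tcp_pos: [0.5818, -0.1643, 0.2096]
ee_rot: [[0.007, -1.0, 0.001], [-1.0, -0.007, -0.0], [0.0, -0.001, -1.0]]
wrist_force: [0.8, -0.5, 0.3]
gripper_width: 1.002
gripper_force: 0.0
```

```bash
python3 - <<'E'
from h import *
rel([.5835,-.1645,.136],180.9);print(sense()['joints'].round(1))
c=shot('wrist');W=world(c)
b=pts(W,.55,.62,-.29,-.05,.13,.145);b=b[b[:,1]<-.185]
f=np.polyfit(b[:,1],b[:,0],1);print(len(b),'bar yaw',-np.degrees(np.arctan(f[0])),'x at y=-.165',np.polyval(f,-.165),np.percentile(b,[1,50,99],axis=0).round(4))
E
```

```text
rel [0.0002, -0.0017, 0.0736] spin -0.5 | tcp [0.5818, -0.1643, 0.2096] yaw -179.6 t 9.25 F [0.8, -0.5, 0.3] w 1.002 0.0 tilt [ 0.001 -0.   ]
[ -0.4  21.7  -5.8   0.  -62.5   0.9]
2972 bar yaw 1.103389352460572 x at y=-.165 0.5837081070942055 [[ 0.5759 -0.2537  0.1326]
 [ 0.5847 -0.2267  0.137 ]
 [ 0.5953 -0.1859  0.1422]]
```

>>> servo_tool(
  slide=[
    [0,-0.0018,0.03],
    [0,-0.0018,0.06],
    [0,-0.0018,0.0735],
    [0,-0.0018,0.0735],
    [0,-0.0018,0.0735],
  ],
  spin=[-0.6,-0.6,-0.6,-0.6,-0.6],
  grip=[0,0,0,1,1],
)

```text
time_s: 9.72
tcp_pos: [0.5836, -0.1644, 0.1355]
ee_rot: [[0.02, -1.0, -0.001], [-1.0, -0.02, -0.0], [0.0, 0.001, -1.0]]
wrist_force: [0.4, -0.4, 0.1]
gripper_width: 0.916
gripper_force: 0.0
```

>>> servo_tool(
  slide=[
    [0,0,0],
    [0,0,0],
    [0,0,0],
    [0,0,0],
    [0,0,0],
  ],
  spin=[0,0,0,0,0],
  grip=[1,1,1,1,1],
)

```text
time_s: 10.13
tcp_pos: [0.5839, -0.1643, 0.1364]
ee_rot: [[0.02, -1.0, 0.001], [-1.0, -0.02, -0.0], [0.0, -0.001, -1.0]]
wrist_force: [0.3, 0.3, 0.5]
gripper_width: 0.553
gripper_force: 0.0
```

>>> servo_tool(
  slide=[
    [0,0,0],
    [0,0,0],
    [0,0,0],
    [0,0,0],
    [0,0,0],
  ],
  spin=[0,0,0,0,0],
  grip=[1,1,1,1,1],
)

```text
time_s: 10.55
tcp_pos: [0.5836, -0.1643, 0.1356]
ee_rot: [[0.021, -1.0, -0.0], [-1.0, -0.021, -0.0], [0.0, 0.0, -1.0]]
wrist_force: [0.3, 0.3, -0.3]
gripper_width: 0.172
gripper_force: 0.0
```

Now I'll finish closing, then drag the carrier 60 mm towards the robot (tool +y). The yellow hand beside the round nest (x≥0.66, y>-0.12, z 0.07–0.15) would foul the gripper body there.

>>> servo_tool(
  slide=[
    [0,0,0],
    [0,0,0],
    [0,0,0],
    [0,0,0],
    [0,0,0],
  ],
  spin=[0,0,0,0,0],
  grip=[1,1,1,1,1],
)

```text
time_s: 10.97
tcp_pos: [0.5838, -0.1643, 0.1356]
ee_rot: [[0.021, -1.0, 0.0], [-1.0, -0.021, -0.0], [0.0, -0.0, -1.0]]
wrist_force: [1.3, -0.2, -1.1]
gripper_width: 0.132
gripper_force: 30.0
```

>>> servo_tool(
  slide=[
    [0,0.005,0],
    [0,0.015,0],
    [0,0.025,0],
    [0,0.035,0],
    [0,0.045,0],
  ],
  spin=[0,0,0,0,0],
  grip=[1,1,1,1,1],
)

```text
time_s: 11.38
tcp_pos: [0.5371, -0.1652, 0.1356]
ee_rot: [[0.02, -1.0, -0.0], [-1.0, -0.02, 0.0], [-0.0, 0.0, -1.0]]
wrist_force: [2.3, -0.2, -2.2]
gripper_width: 0.134
gripper_force: 30.0
```

>>> servo_tool(
  slide=[
    [0,0.008,0],
    [0,0.014,0],
    [0,0.018,0],
    [0,0.02,0],
    [0,0.02,0],
  ],
  spin=[0,0,0,0,0],
  grip=[1,1,1,1,1],
)

```text
time_s: 11.8
tcp_pos: [0.5176, -0.1656, 0.1355]
ee_rot: [[0.02, -1.0, -0.002], [-1.0, -0.02, 0.0], [-0.0, 0.002, -1.0]]
wrist_force: [-1.7, 0.5, 0.4]
gripper_width: 0.13
gripper_force: 30.0
```

>>> servo_tool(
  slide=[
    [0,0,0],
    [0,0,0],
    [0,0,0],
    [0,0,0],
    [0,0,0],
  ],
  spin=[0,0,0,0,0],
  grip=[0.2,0.2,0.2,0.2,0.2],
)

```text
time_s: 12.22
tcp_pos: [0.5189, -0.1656, 0.1357]
ee_rot: [[0.021, -1.0, 0.0], [-1.0, -0.021, -0.0], [0.0, -0.0, -1.0]]
wrist_force: [0.9, -0.1, -0.4]
gripper_width: 0.43
gripper_force: 0.0
```

>>> servo_tool(
  slide=[
    [0,0,-0.01],
    [0,0,-0.03],
    [0,0,-0.06],
    [-0.02,0.005,-0.08],
    [-0.06,0.01,-0.08],
  ],
  spin=[0,0,0,6,13],
  grip=[0,0,0,0,0],
)

```text
time_s: 12.63
tcp_pos: [0.5111, -0.1111, 0.2212]
ee_rot: [[-0.202, -0.979, 0.011], [-0.979, 0.202, -0.002], [-0.001, -0.011, -1.0]]
wrist_force: [1.1, 0.8, -0.6]
gripper_width: 0.804
gripper_force: 0.0
```

```bash
python3 - <<'E'
from h import *
rel([.45,.010,.18],90);print(sense()['joints'].round(1))
E
```

```text
rel [-0.1063, 0.0847, 0.0404] spin 78.4 | tcp [0.5111, -0.1111, 0.2212] yaw 168.4 t 12.63 F [1.1, 0.8, -0.6] w 0.804 0.0 tilt [ 0.011 -0.002]
[  5.6  13.1 -16.5   0.2 -59.8 -17.3]
```

>>> servo_tool(
  slide=[
    [-0.025,0.02,0.01],
    [-0.05,0.04,0.02],
    [-0.075,0.06,0.03],
    [-0.1,0.08,0.04],
    [-0.106,0.085,0.04],
  ],
  spin=[7,14,21,28,35],
  grip=[0,0,0,0,0],
)

```text
time_s: 13.05
tcp_pos: [0.4428, 0.0127, 0.1751]
ee_rot: [[-0.712, -0.702, -0.002], [-0.702, 0.712, 0.0], [0.002, 0.002, -1.0]]
wrist_force: [0.4, -0.1, -0.0]
gripper_width: 0.993
gripper_force: 0.0
```

>>> servo_tool(
  slide=[
    [0,0,0],
    [0,0,0],
    [0,0,0],
    [0,0,0],
    [0,0,0],
  ],
  spin=[7,14,21,28,35],
  grip=[0,0,0,0,0],
)

```text
time_s: 13.47
tcp_pos: [0.4455, 0.0111, 0.1765]
ee_rot: [[-0.986, -0.165, 0.001], [-0.165, 0.986, 0.0], [-0.001, 0.0, -1.0]]
wrist_force: [-0.0, 0.5, -0.0]
gripper_width: 0.999
gripper_force: 0.0
```

>>> servo_tool(
  slide=[
    [0,0,0],
    [0,0,0],
    [0,0,0],
    [0,0,0],
    [0,0,0],
  ],
  spin=[7,7.5,7.5,7.5,7.5],
  grip=[0,0,0,0,0],
)

```text
time_s: 13.88
tcp_pos: [0.4453, 0.0109, 0.1759]
ee_rot: [[-0.999, -0.043, 0.0], [-0.043, 0.999, 0.0], [-0.0, 0.0, -1.0]]
wrist_force: [0.0, 0.8, -0.0]
gripper_width: 0.995
gripper_force: 0.0
```

```bash
python3 - <<'E'
from h import *
c=shot('wrist');W=world(c)
t=pts(W,.39,.49,-.04,.06,.009,.03);print('bearing',len(t),np.percentile(t,[1,50,99],axis=0).round(4),cv2.minEnclosingCircle(t[:,:2].astype(np.float32)*1000),hexfit(t)[2:])
rel([.44,.010,.025],91)
E
```

```text
bearing 2371 [[ 0.4101 -0.0135  0.0106]
 [ 0.4344  0.0112  0.0152]
 [ 0.4596  0.0353  0.0172]] ((435.3194274902344, 10.8377103805542), 26.053510665893555) (array([0.43489159, 0.01100627]), [np.float64(0.04966114304633995), np.float64(0.04923903098012283), np.float64(0.04966504663764881)])
rel [0.0054, -0.0007, 0.1508] spin 1.4 | tcp [0.4453, 0.0109, 0.1758] yaw 92.4 t 13.93 F [0.7, -0.0, -0.9] w 1.002 0.0 tilt [0. 0.]
```

>>> servo_tool(
  slide=[
    [0.01,0.0004,0.03],
    [0.01,0.0004,0.065],
    [0.01,0.0004,0.1],
    [0.01,0.0004,0.13],
    [0.01,0.0004,0.147],
  ],
  spin=[1.2,1.2,1.2,1.2,1.2],
  grip=[0,0,0,0,0],
)

```text
time_s: 14.35
tcp_pos: [0.4337, 0.0103, 0.026]
ee_rot: [[-1.0, -0.021, -0.004], [-0.021, 1.0, -0.002], [0.004, -0.001, -1.0]]
wrist_force: [-0.3, 0.4, 0.1]
gripper_width: 0.997
gripper_force: 0.0
```

>>> servo_tool(
  slide=[
    [0,0,0],
    [0,0,0],
    [0,0,0],
    [0,0,0],
    [0,0,0],
  ],
  spin=[0,0,0,0,0],
  grip=[0.8,0.8,0.8,0.8,0.8],
)

```text
time_s: 14.77
tcp_pos: [0.4355, 0.011, 0.029]
ee_rot: [[-1.0, -0.02, 0.001], [-0.02, 1.0, 0.0], [-0.001, 0.0, -1.0]]
wrist_force: [-0.0, -0.5, -0.3]
gripper_width: 0.709
gripper_force: 0.0
```

>>> servo_tool(
  slide=[
    [0,0,0],
    [0,0,0],
    [0,0,0],
    [0,0,0],
    [0,0,0],
  ],
  spin=[0,0,0,0,0],
  grip=[0.8,0.8,0.8,0.8,0.8],
)

```text
time_s: 15.18
tcp_pos: [0.4354, 0.0109, 0.0289]
ee_rot: [[-1.0, -0.02, 0.0], [-0.02, 1.0, 0.0], [-0.0, 0.0, -1.0]]
wrist_force: [-1.1, 0.3, 4.0]
gripper_width: 0.586
gripper_force: 30.0
```

```bash
python3 - <<'E'
from h import *
rel([.598,-.1638,.24],91.2)
E
```

```text
rel [-0.1592, -0.178, -0.211] spin -0.1 | tcp [0.4354, 0.0109, 0.0289] yaw 91.1 t 15.18 F [-1.1, 0.3, 4.0] w 0.586 30.0 tilt [0. 0.]
```

>>> servo_tool(
  slide=[
    [0,0,-0.02],
    [0,0,-0.06],
    [0,0,-0.1],
    [0,0,-0.14],
    [0,-0.005,-0.18],
  ],
  spin=[0,0,0,0,0],
  grip=[0.8,0.8,0.8,0.8,0.8],
)

```text
time_s: 15.6
tcp_pos: [0.4345, 0.006, 0.2103]
ee_rot: [[-1.0, -0.02, -0.001], [-0.02, 1.0, 0.0], [0.001, 0.0, -1.0]]
wrist_force: [1.7, -0.6, -2.2]
gripper_width: 0.588
gripper_force: 30.0
```

>>> servo_tool(
  slide=[
    [-0.022,-0.024,-0.02],
    [-0.048,-0.054,-0.03],
    [-0.074,-0.084,-0.03],
    [-0.1,-0.114,-0.03],
    [-0.126,-0.141,-0.03],
  ],
  spin=[0,0,0,0,0],
  grip=[0.8,0.8,0.8,0.8,0.8],
)

```text
time_s: 16.02
tcp_pos: [0.5647, -0.1342, 0.2383]
ee_rot: [[-1.0, -0.019, -0.0], [-0.019, 1.0, 0.001], [0.0, 0.001, -1.0]]
wrist_force: [0.6, 1.9, -0.4]
gripper_width: 0.586
gripper_force: 30.0
```

>>> servo_tool(
  slide=[
    [-0.02,-0.02,0],
    [-0.0332,-0.032,0],
    [-0.0332,-0.032,0],
    [-0.0332,-0.032,0],
    [-0.0332,-0.032,0],
  ],
  spin=[0,0,0,0,0],
  grip=[0.8,0.8,0.8,0.8,0.8],
)

```text
time_s: 16.43
tcp_pos: [0.5971, -0.1636, 0.2377]
ee_rot: [[-1.0, -0.02, -0.002], [-0.02, 1.0, 0.001], [0.002, 0.001, -1.0]]
wrist_force: [0.3, 0.9, -0.5]
gripper_width: 0.586
gripper_force: 30.0
```

```bash
python3 - <<'E'
from h import *
rel([.598,-.1638,.0345],91.2)
c=shot('wrist','w5.png');W=world(c);s=sense();L=(W-s['tcp_pos'])@np.array(s['ee_rot'])
m=(abs(L[...,0])<.04)&(abs(L[...,1])<.021)&(L[...,2]>-.01)&(L[...,2]<.03);q=L[m];print('held',len(q),np.percentile(q,[1,50,99],axis=0).round(4))
b=pts(W,.48,.56,-.24,-.09,.13,.145)
f=np.polyfit(b[:,1],b[:,0],1);print(len(b),'bar yaw',-np.degrees(np.arctan(f[0])),'x at y=-.165',np.polyval(f,-.165),np.percentile(b,[1,50,99],axis=0).round(4))
for x in np.arange(.40,.5,.02):
    r=pts(W,x-.004,x+.004,-.24,-.09,.003,.009)
    if len(r)>20: print('%.2f'%x,np.percentile(r[:,1],[1,99]).round(4),np.percentile(r[:,1],[1,99]).mean().round(4))
p=pts(W,.36,.5,-.2,-.13,.003,.02);print('near edge',np.percentile(p[:,0],.5))
d=tip_of('round_nest','wrist')+tip_of('round_nest','top') if not shot('top') is None else 0
print([(np.round(e['point'],3).tolist(),round(e['conf'],2)) for e in d])
E
```

```text
rel [-0.0013, -0.0004, 0.2032] spin -0.1 | tcp [0.5971, -0.1636, 0.2377] yaw 91.1 t 16.43 F [0.3, 0.9, -0.5] w 0.586 30.0 tilt [-0.002  0.001]
held 4852 [[-0.0243 -0.0204  0.0127]
 [ 0.0144  0.      0.0145]
 [ 0.0261  0.0205  0.0269]]
4743 bar yaw 1.0523614416298401 x at y=-.165 0.5175960755643785 [[ 0.5111 -0.2384  0.135 ]
 [ 0.5176 -0.1649  0.1366]
 [ 0.5241 -0.0916  0.1383]]
0.44 [-0.2113 -0.123 ] -0.1672
0.46 [-0.2105 -0.123 ] -0.1668
0.48 [-0.2095 -0.1223] -0.1659
near edge 0.4272599273741923
[([0.596, -0.158, 0.006], 0.67), ([0.593, -0.167, 0.007], 0.8)]
```

View pics/w5.png

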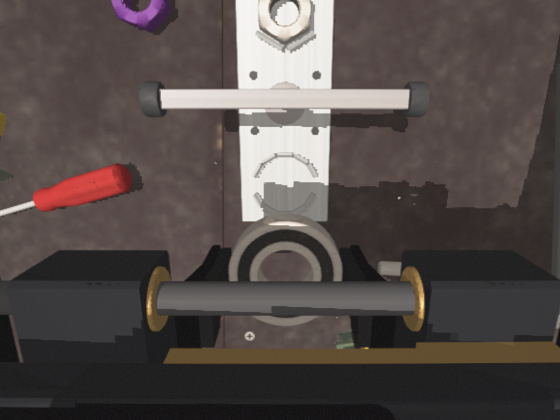

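Bearing held level at (285,272). The round nest shows at (285,185), and the nut sits in its hex nest at (285,15).

```bash
python3 - <<'E'
from h import *
c=shot('wrist');W=world(c)
h=pts(W,.555,.64,-.2,-.13,.0095,.018);print(len(h),np.percentile(h,[1,50,99],axis=0).round(4))
from scipy.optimize import least_squares
xy=h[:,:2]
r=least_squares(lambda p:np.hypot(xy[:,0]-p[0],xy[:,1]-p[1])-p[2],[.597,-.164,.03],loss='soft_l1',f_scale=.001);print(r.x.round(4),np.abs(r.fun).mean())
p=pts(W,.6,.66,-.2,-.13,.003,.009);print('far edge',np.percentile(p[:,0],99))
rel([.598,-.1638,.0345],91.2)
E
```

```text
849 [[ 0.564  -0.1944  0.01  ]
 [ 0.5872 -0.1646  0.0148]
 [ 0.627  -0.1325  0.0175]]
[ 0.5968 -0.1637  0.0309] 0.0014427278268561636
far edge 0.635898062322063
rel [-0.0003, -0.0006, 0.2046] spin -0.0 | tcp [0.5976, -0.1632, 0.2391] yaw 91.2 t 16.68 F [0.2, 0.8, -1.7] w 0.588 30.0 tilt [0.001 0.   ]
```

>>> servo_tool(
  slide=[
    [0,-0.0005,0.03],
    [0,-0.0005,0.07],
    [0,-0.0005,0.11],
    [0,-0.0005,0.145],
    [0,-0.0005,0.165],
  ],
  spin=[0,0,0,0,0],
  grip=[0.8,0.8,0.8,0.8,0.8],
)

```text
time_s: 17.1
tcp_pos: [0.5953, -0.1636, 0.0697]
ee_rot: [[-1.0, -0.02, -0.006], [-0.02, 1.0, 0.001], [0.006, 0.001, -1.0]]
wrist_force: [-0.5, -0.7, -1.6]
gripper_width: 0.586
gripper_force: 30.0
```

>>> servo_tool(
  slide=[
    [0,0,0.01],
    [0,0,0.02],
    [0,0,0.028],
    [0,0,0.0325],
    [0,0,0.0345],
  ],
  spin=[0,0,0,0,0],
  grip=[0.8,0.8,0.8,0.8,0.8],
)

```text
time_s: 17.52
tcp_pos: [0.5986, -0.1644, 0.0398]
ee_rot: [[-1.0, -0.02, 0.001], [-0.02, 1.0, -0.0], [-0.001, -0.0, -1.0]]
wrist_force: [-1.7, 1.0, 3.7]
gripper_width: 0.584
gripper_force: 32.5
```

```bash
python3 - <<'E'
from h import *
rel([.5976,-.1638,.0345],91.2)
c=shot('wrist');W=world(c);s=sense();L=(W-s['tcp_pos'])@np.array(s['ee_rot'])
q=L[(abs(L[...,0])<.04)&(abs(L[...,1])<.021)&(L[...,2]>-.01)&(L[...,2]<.03)];print('held',len(q),np.percentile(q,[1,50,99],axis=0).round(4))
t=pts(W,.565,.64,-.19,-.14,.016,.045);print(len(t),np.percentile(t,[1,50,99],axis=0).round(4))
E
```

```text
rel [0.001, 0.0006, 0.0053] spin -0.0 | tcp [0.5986, -0.1644, 0.0398] yaw 91.2 t 17.52 F [-1.7, 1.0, 3.7] w 0.584 32.5 tilt [ 0.001 -0.   ]
held 5937 [[-0.027  -0.0205  0.0124]
 [ 0.0166 -0.0001  0.0146]
 [ 0.0343  0.0205  0.0282]]
5578 [[ 0.5663 -0.1897  0.0162]
 [ 0.5854 -0.1654  0.0258]
 [ 0.6228 -0.1409  0.0342]]
```

>>> servo_tool(
  slide=[
    [0.0015,0.0008,0],
    [0.0015,0.0008,0.001],
    [0.0015,0.0008,0.003],
    [0.0015,0.0008,0.004],
    [0.0015,0.0008,0.005],
  ],
  spin=[0,0,0,0,0],
  grip=[0.8,0.8,0.8,0.8,0.8],
)

```text
time_s: 17.98
tcp_pos: [0.5979, -0.1641, 0.0387]
ee_rot: [[-1.0, -0.022, 0.003], [-0.022, 1.0, -0.002], [-0.003, -0.002, -1.0]]
wrist_force: [-6.7, 1.7, 22.0]
gripper_width: 0.59
gripper_force: 39.0
```

```bash
python3 - <<'E'
from h import *
rel([.5976,-.1638,.0335],91.2)
c=shot('wrist');W=world(c);s=sense();L=(W-s['tcp_pos'])@np.array(s['ee_rot'])
t=pts(W,.565,.585,-.175,-.155,.016,.045);print('bearing top',len(t),np.percentile(t,[1,50,99],axis=0).round(4))
p=pts(W,.48,.56,-.2,-.13,.002,.009);print('plate',np.median(p[:,2]))
E
```

```text
rel [0.0003, 0.0003, 0.0052] spin 0.1 | tcp [0.5979, -0.1641, 0.0387] yaw 91.3 t 17.98 F [-6.7, 1.7, 22.0] w 0.59 39.0 tilt [ 0.003 -0.002]
bearing top 1556 [[ 0.5653 -0.1748  0.0161]
 [ 0.5773 -0.1648  0.0246]
 [ 0.5848 -0.1552  0.0266]]
plate 0.005815017385270124
```

>>> servo_tool(
  slide=[
    [0,0,-0.003],
    [0,0,-0.006],
    [0,0,-0.006],
    [0,0,-0.006],
    [0,0,-0.006],
  ],
  spin=[0,0,0,0,0],
  grip=[0.8,0.8,0.8,0.8,0.8],
)

```text
time_s: 18.45
tcp_pos: [0.5967, -0.1636, 0.0402]
ee_rot: [[-1.0, -0.02, 0.0], [-0.02, 1.0, -0.0], [-0.0, -0.0, -1.0]]
wrist_force: [-0.7, 0.1, 1.5]
gripper_width: 0.588
gripper_force: 31.5
```

```bash
python3 - <<'E'
from h import *
rel([.5976,-.1638,.0335],91.2)
c=shot('wrist');W=world(c)
t=pts(W,.565,.64,-.19,-.14,.022,.045);xy=t[:,:2]
print('brg z',np.percentile(t[:,2],[5,50,95]).round(4))
from scipy.optimize import least_squares
# outer rim: far-left boundary towards robot (min x per y)
e=[]
for y in np.arange(-.182,-.145,.002):
    r=t[abs(t[:,1]-y)<.001]
    if len(r)>5:e.append([np.percentile(r[:,0],2),y])
e=np.array(e);f=least_squares(lambda p:np.hypot(e[:,0]-p[0],e[:,1]-p[1])-.0255,[.598,-.164]);print('brg centre',f.x.round(4),np.abs(f.fun).max())
h=pts(W,.555,.64,-.2,-.13,.0095,.019);h=h[h[:,0]<.585];g=least_squares(lambda p:np.hypot(h[:,0]-p[0],h[:,1]-p[1])-.0305,[.598,-.164],loss='soft_l1',f_scale=.001);print('walls',len(h),g.x.round(4),np.percentile(h,[1,99],axis=0).round(4))
b=pts(W,.48,.56,-.24,-.09,.13,.145)
if len(b)>100:
    f=np.polyfit(b[:,1],b[:,0],1);print('bar yaw',-np.degrees(np.arctan(f[0])),np.polyval(f,-.165),np.median(b[:,2]))
cv2.imwrite('pics/w6.png',cv2.resize(c['pixels'][60:330,140:430],None,fx=2,fy=2))
E
```

```text
rel [-0.0009, -0.0002, 0.0067] spin -0.1 | tcp [0.5967, -0.1636, 0.0402] yaw 91.1 t 18.45 F [-0.7, 0.1, 1.5] w 0.588 31.5 tilt [ 0. -0.]
brg z [0.0247 0.0264 0.028 ]
brg centre [ 0.596  -0.1632] 0.0002680478306518741
walls 1943 [ 0.5968 -0.1639] [[ 0.5639 -0.1932  0.0109]
 [ 0.5847 -0.1342  0.0188]]
```

View pics/w6.png

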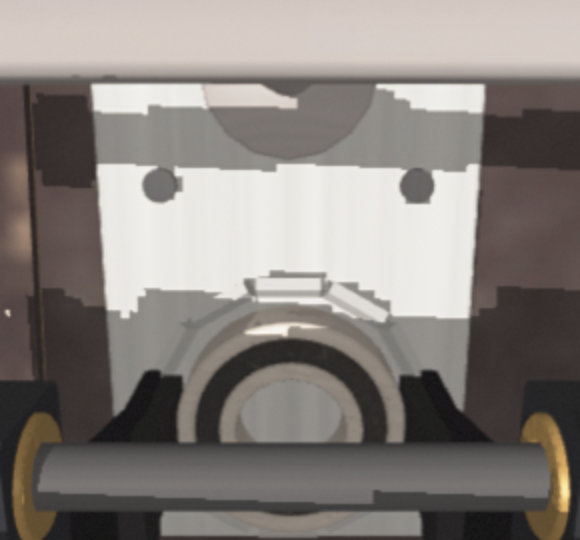

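>>> servo_tool(
  slide=[
    [-0.0005,0,0.0005],
    [-0.0005,0,0.0005],
    [-0.0005,0,0.0005],
    [-0.0005,0,0.0005],
    [-0.0005,0,0.0005],
  ],
  spin=[0,0,0,0,0],
  grip=[0.8,0.3,0.3,0.3,0.3],
)

```text
time_s: 18.92
tcp_pos: [0.5973, -0.1633, 0.0395]
ee_rot: [[-1.0, -0.02, 0.001], [-0.02, 1.0, 0.0], [-0.001, 0.0, -1.0]]
wrist_force: [0.6, 1.1, 0.3]
gripper_width: 0.691
gripper_force: 1.1
```

>>> servo_tool(
  slide=[
    [0,0,0],
    [0,0,-0.01],
    [0,0,-0.03],
    [0,0,-0.06],
    [0,0,-0.1],
  ],
  spin=[0,0,0,0,0],
  grip=[0.2,0.2,0.2,0.2,0.2],
)

```text
time_s: 19.33
tcp_pos: [0.5943, -0.1635, 0.1381]
ee_rot: [[-1.0, -0.019, -0.008], [-0.019, 1.0, 0.001], [0.008, 0.001, -1.0]]
wrist_force: [0.7, -0.7, 0.5]
gripper_width: 0.798
gripper_force: 0.0
```

```bash
python3 - <<'E'
from h import *
rel([.5976,-.1638,.0335],91.2)
c=shot('wrist');W=world(c)
t=pts(W,.565,.635,-.195,-.135,.017,.045);print(len(t),np.percentile(t,[1,50,99],axis=0).round(4))
A=np.c_[t[:,0]-.597,t[:,1]+.164,np.ones(len(t))];print('plane',np.linalg.lstsq(A,t[:,2],rcond=None)[0].round(4))
cv2.imwrite('pics/w7.png',cv2.resize(c['pixels'][0:330,120:450],None,fx=1.6,fy=1.6))
E
```

```text
rel [-0.0042, -0.0005, 0.1046] spin -0.1 | tcp [0.5943, -0.1635, 0.1381] yaw 91.1 t 19.33 F [0.7, -0.7, 0.5] w 0.798 0.0 tilt [-0.008  0.001]
3051 [[ 0.5718 -0.1879  0.0173]
 [ 0.5961 -0.1634  0.0202]
 [ 0.622  -0.1386  0.0221]]
plane [-0.0004 -0.0009  0.0202]
```

View pics/w7.png

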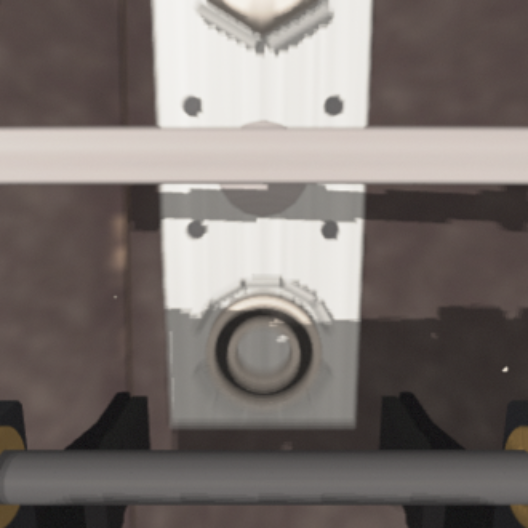

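Bearing lies flat and home in its nest at crop (262,350), top at 20 mm and level. Next I'll measure the stand.

```bash
python3 - <<'E'
from h import *
Ts=[np.load('/tmp/top.npz')['W'].reshape(-1,3),np.load('/tmp/scene.npz')['W'].reshape(-1,3)]
for T in Ts:
    q=pts(T,.50,.66,.1,.29,.185,.23)
    # two prongs: cluster by line, k-means on residual
    best=None
    for a in np.arange(-2,20,.25):
        n=np.array([-np.sin(np.radians(a)),np.cos(np.radians(a))]);v=q[:,:2]@n
        m=(np.percentile(v,2)+np.percentile(v,98))/2
        lo,hi=v[v<m],v[v>=m]; cst=np.abs(lo-np.median(lo)).mean()+np.abs(hi-np.median(hi)).mean()
        if best is None or cst<best[0]: best=(cst,a,np.median(lo),np.median(hi))
    a=best[1];u=np.array([np.cos(np.radians(a)),np.sin(np.radians(a))]);n=np.array([-u[1],u[0]])
    print(len(q),'yaw',a,'gap',best[3]-best[2],'mid',(best[2]+best[3])/2)
    s=q[:,:2]@u
    print([( '%.3f'%x,q[abs(s-x)<.003][:,2].max().round(4)) for x in np.arange(s.min(),s.max(),.006) if (abs(s-x)<.003).any()])
    tip=pts(T,.5,.6,.1,.29,.213,.235);st=tip[:,:2]@u;vt=tip[:,:2]@n;mid=(best[2]+best[3])/2
    for k in(vt<mid,vt>=mid): 
        if k.any(): print('tip s',np.median(st[k]),'v',np.median(vt[k]),k.sum())
    p=pts(T,.66,.8,.15,.3,.19,.23)
    print('post head',np.median(p,axis=0).round(3))
T=np.concatenate(Ts);a=np.radians(9);o=np.array([.557,.195]);u=np.array([np.cos(a),np.sin(a)]);n=np.array([-u[1],u[0]])
q=T[(T[:,2]>.22)&(T[:,2]<.7)];s=(q[:,:2]-o)@u;v=(q[:,:2]-o)@n
m=(s>-.2)&(s<.25)&(abs(v)<.15);q=q[m];s=s[m];v=v[m]
for x in np.arange(-.2,.25,.03): print('%.2f'%x,['%.2f'%(q[k,2].min() if k.any() else 0) for y in np.arange(-.15,.15,.03) for k in[(s>=x)&(s<x+.03)&(v>=y)&(v<y+.03)]])
E
```

```text
279 yaw 10.0 gap 0.09942696853167186 mid 0.09316028501367413
[('0.546', np.float64(0.2232)), ('0.552', np.float64(0.2243)), ('0.558', np.float64(0.2148)), ('0.564', np.float64(0.2082)), ('0.570', np.float64(0.2012)), ('0.576', np.float64(0.1955)), ('0.582', np.float64(0.1975)), ('0.588', np.float64(0.1958)), ('0.594', np.float64(0.1986)), ('0.600', np.float64(0.2098)), ('0.606', np.float64(0.2081)), ('0.612', np.float64(0.2115)), ('0.618', np.float64(0.2139)), ('0.624', np.float64(0.2127)), ('0.630', np.float64(0.2135)), ('0.636', np.float64(0.2138)), ('0.642', np.float64(0.2131)), ('0.648', np.float64(0.2126)), ('0.654', np.float64(0.2127)), ('0.660', np.float64(0.2139)), ('0.666', np.float64(0.2131)), ('0.672', np.float64(0.2169)), ('0.678', np.float64(0.2122)), ('0.684', np.float64(0.2099)), ('0.690', np.float64(0.2126))]
tip s 0.553140408717747 v 0.04429243117811384 10
tip s 0.5518612713891424 v 0.1426314011592602 12
post head [0.714 0.214 0.209]
222 yaw 10.25 gap 0.09930158986485185 mid 0.0879862144162387
[('0.545', np.float64(0.2204)), ('0.551', np.float64(0.222)), ('0.557', np
[... 1506 characters left out ...]
00', '0.00']
0.04 ['0.00', '0.00', '0.00', '0.00', '0.00', '0.00', '0.00', '0.00', '0.35', '0.22']
0.07 ['0.00', '0.00', '0.00', '0.00', '0.00', '0.00', '0.00', '0.00', '0.32', '0.22']
0.10 ['0.00', '0.00', '0.00', '0.00', '0.00', '0.35', '0.35', '0.35', '0.36', '0.22']
0.13 ['0.00', '0.00', '0.00', '0.00', '0.22', '0.22', '0.37', '0.37', '0.00', '0.32']
0.16 ['0.00', '0.00', '0.00', '0.00', '0.22', '0.22', '0.00', '0.00', '0.00', '0.34']
0.19 ['0.00', '0.00', '0.00', '0.00', '0.00', '0.00', '0.00', '0.00', '0.00', '0.00']
0.22 ['0.00', '0.00', '0.00', '0.00', '0.00', '0.00', '0.00', '0.00', '0.00', '0.00']
0.25 ['0.00', '0.00', '0.00', '0.00', '0.00', '0.00', '0.00', '0.00', '0.00', '0.00']
```

```bash
python3 - <<'E'
from h import *
c=shot('top');T1=world(c).reshape(-1,3);c=shot('scene');T2=world(c).reshape(-1,3)
for T in(T1,T2,np.load('/tmp/top.npz')['W'].reshape(-1,3)):
    a=np.radians(10.1);o=np.array([.5585,.193]);u=np.array([np.cos(a),np.sin(a)]);n=np.array([-u[1],u[0]])
    q=T[(T[:,2]>.23)&(T[:,2]<.6)];s=(q[:,:2]-o)@u;v=(q[:,:2]-o)@n
    for y in np.arange(-.06,.13,.015):
        k=(v>=y)&(v<y+.015)&(s>-.15)&(s<.2)
        if k.any(): print('v %.3f'%y,k.sum(),'s min %.3f'%s[k].min(),'z there %.3f'%q[k,2][s[k].argmin()],'zmin %.3f'%q[k,2].min())
    print()
rel([.5176,-.1653,.215],181.1)
E
```

```text
v -0.030 8 s min 0.144 z there 0.362 zmin 0.362
v -0.015 54 s min 0.131 z there 0.370 zmin 0.365
v 0.000 65 s min 0.123 z there 0.377 zmin 0.363
v 0.015 65 s min 0.119 z there 0.380 zmin 0.367
v 0.030 60 s min 0.117 z there 0.373 zmin 0.367
v 0.045 52 s min 0.114 z there 0.373 zmin 0.365
v 0.060 48 s min 0.112 z there 0.369 zmin 0.356
v 0.075 51 s min 0.105 z there 0.358 zmin 0.354
v 0.090 20 s min 0.099 z there 0.375 zmin 0.364
v 0.105 125 s min 0.064 z there 0.361 zmin 0.319
v 0.120 238 s min 0.056 z there 0.360 zmin 0.230

v -0.030 10 s min 0.140 z there 0.366 zmin 0.364
v -0.015 51 s min 0.128 z there 0.372 zmin 0.360
v 0.000 55 s min 0.123 z there 0.369 zmin 0.356
v 0.015 60 s min 0.119 z there 0.366 zmin 0.352
v 0.030 49 s min 0.116 z there 0.370 zmin 0.352
v 0.045 43 s min 0.112 z there 0.369 zmin 0.357
v 0.060 41 s min 0.107 z there 0.369 zmin 0.356
v 0.075 36 s min 0.103 z there 0.358 zmin 0.355
v 0.090 30 s min 0.071 z there 0.358 zmin 0.358
v 0.105 147 s min 0.060 z there 0.357 zmin 0.230
v 0.120 429 s min 0.057 z there 0.360 zmin 0.230

v -0.030 8 s min 0.144 z there 0.376 zmin 0.358
v -0.015 53 s min 0.132 z there 0.366 zmin 0.361
v 0.000 65 s min 0.125 z there 0.371 zmin 0.368
v 0.015 63 s min 0.120 z there 0.371 zmin 0.368
v 0.030 62 s min 0.116 z there 0.376 zmin 0.368
v 0.045 53 s min 0.114 z there 0.370 zmin 0.367
v 0.060 45 s min 0.111 z there 0.373 zmin 0.360
v 0.075 53 s min 0.105 z there 0.356 zmin 0.354
v 0.090 20 s min 0.102 z there 0.376 zmin 0.363
v 0.105 124 s min 0.064 z there 0.362 zmin 0.325
v 0.120 240 s min 0.059 z there 0.353 zmin 0.231

rel [0.0805, 0.0002, -0.0715] spin -89.9 | tcp [0.5986, -0.1639, 0.1441] yaw 91.2 t 19.48 F [-0.7, -0.2, -0.5] w 0.8 0.0 tilt [ 0.007 -0.001]
```

>>> servo_tool(
  slide=[
    [0,0,-0.03],
    [0,0,-0.06],
    [0.01,0,-0.072],
    [0.045,0,-0.072],
    [0.0805,0,-0.072],
  ],
  spin=[-7,-14,-21,-28,-35],
  grip=[0.2,0.2,0.2,0.2,0.2],
)

```text
time_s: 19.9
tcp_pos: [0.5156, -0.1651, 0.2113]
ee_rot: [[-0.804, -0.595, -0.001], [-0.595, 0.804, 0.0], [0.0, 0.001, -1.0]]
wrist_force: [-0.3, 0.6, 0.0]
gripper_width: 0.803
gripper_force: 0.0
```

>>> servo_tool(
  slide=[
    [0,0,0],
    [0,0,0],
    [0,0,0],
    [0,0,0],
    [0,0,0],
  ],
  spin=[-7,-14,-21,-28,-35],
  grip=[0.2,0.2,0.2,0.2,0.2],
)

```text
time_s: 20.32
tcp_pos: [0.5152, -0.1652, 0.2109]
ee_rot: [[-0.318, -0.948, -0.003], [-0.948, 0.318, 0.0], [0.001, 0.003, -1.0]]
wrist_force: [-0.3, 0.1, -0.3]
gripper_width: 0.8
gripper_force: 0.0
```

>>> servo_tool(
  slide=[
    [0,0,0],
    [0,0,0],
    [0,0,0],
    [0,0,0],
    [0,0,0],
  ],
  spin=[-7,-14,-19.9,-19.9,-19.9],
  grip=[0.2,0.2,0.2,0.2,0.2],
)

```text
time_s: 20.73
tcp_pos: [0.5157, -0.1652, 0.211]
ee_rot: [[0.015, -1.0, -0.002], [-1.0, -0.015, 0.0], [-0.0, 0.002, -1.0]]
wrist_force: [0.3, -0.8, -0.4]
gripper_width: 0.799
gripper_force: 0.0
```

```bash
python3 - <<'E'
from h import *
rel([.5176,-.1653,.136],181.1)
c=shot('wrist');W=world(c)
b=pts(W,.48,.56,-.29,-.05,.13,.145);b=b[b[:,1]<-.185]
f=np.polyfit(b[:,1],b[:,0],1);print(len(b),'bar yaw',-np.degrees(np.arctan(f[0])),'x at y=-.165',np.polyval(f,-.165),np.percentile(b,[1,50,99],axis=0).round(4))
E
```

```text
rel [0.0002, -0.0021, 0.075] spin -0.2 | tcp [0.5157, -0.1652, 0.211] yaw -179.1 t 20.73 F [0.3, -0.8, -0.4] w 0.799 0.0 tilt [-0.002  0.   ]
2999 bar yaw 1.3109224489848645 x at y=-.165 0.5170819181692347 [[ 0.5097 -0.255   0.1331]
 [ 0.5184 -0.2273  0.1369]
 [ 0.5286 -0.186   0.1422]]
```

>>> servo_tool(
  slide=[
    [0,-0.0018,0.03],
    [0,-0.0018,0.06],
    [0,-0.0018,0.076],
    [0,-0.0018,0.076],
    [0,-0.0018,0.076],
  ],
  spin=[-0.2,-0.2,-0.2,-0.2,-0.2],
  grip=[0.2,0.2,0.2,1,1],
)

```text
time_s: 21.2
tcp_pos: [0.5179, -0.1653, 0.1351]
ee_rot: [[0.021, -1.0, -0.002], [-1.0, -0.021, -0.0], [0.0, 0.002, -1.0]]
wrist_force: [0.2, -0.0, 1.0]
gripper_width: 0.719
gripper_force: 0.0
```

>>> servo_tool(
  slide=[
    [0,0,0],
    [0,0,0],
    [0,0,0],
    [0,0,0],
    [0,0,0],
  ],
  spin=[0,0,0,0,0],
  grip=[1,1,1,1,1],
)

```text
time_s: 21.62
tcp_pos: [0.5186, -0.1652, 0.1364]
ee_rot: [[0.022, -1.0, 0.001], [-1.0, -0.022, -0.0], [0.0, -0.001, -1.0]]
wrist_force: [0.3, 0.9, -0.3]
gripper_width: 0.355
gripper_force: 0.0
```

>>> servo_tool(
  slide=[
    [0,0,0],
    [0,0,0],
    [0,0,0],
    [0,0,0],
    [0,0,0],
  ],
  spin=[0,0,0,0,0],
  grip=[1,1,1,1,1],
)

```text
time_s: 22.03
tcp_pos: [0.5179, -0.1652, 0.1357]
ee_rot: [[0.021, -1.0, -0.001], [-1.0, -0.021, 0.0], [-0.0, 0.001, -1.0]]
wrist_force: [-1.8, -0.5, 1.6]
gripper_width: 0.132
gripper_force: 30.0
```

>>> servo_tool(
  slide=[
    [0,0,0],
    [0,0,-0.003],
    [0,0,-0.01],
    [0,0,-0.02],
    [0,0,-0.03],
  ],
  spin=[0,0,0,0,0],
  grip=[1,1,1,1,1],
)

```text
time_s: 22.45
tcp_pos: [0.5178, -0.1651, 0.1656]
ee_rot: [[0.022, -1.0, -0.002], [-1.0, -0.022, 0.0], [-0.0, 0.002, -1.0]]
wrist_force: [0.6, -1.4, -7.4]
gripper_width: 0.134
gripper_force: 30.0
```

>>> servo_tool(
  slide=[
    [0,0,-0.01],
    [0,0,-0.025],
    [0,0,-0.04],
    [0,0,-0.06],
    [0,0,-0.08],
  ],
  spin=[0,0,0,0,0],
  grip=[1,1,1,1,1],
)

```text
time_s: 22.87
tcp_pos: [0.5178, -0.1651, 0.247]
ee_rot: [[0.022, -1.0, -0.0], [-1.0, -0.022, 0.0], [-0.0, 0.0, -1.0]]
wrist_force: [1.3, -0.2, -6.0]
gripper_width: 0.13
gripper_force: 30.0
```

```bash
python3 - <<'E'
from h import *
a=np.radians(10.1);o=np.array([.5585,.193]);u=np.array([np.cos(a),np.sin(a)]);p=o-.11*u
print(p);rel([*p,.246],190.1)
c=shot('top','t2.png');W=world(c)
q=pts(W,.37,.66,-.25,-.08,.10,.16)
for x,y in((.4375,-.167),(.597,-.164)):
    k=q[(np.hypot(q[:,0]-x,q[:,1]-y)<.026)];print(np.percentile(k[:,2],[5,25,50,75,95]).round(4))
f=pts(W,.38,.49,-.22,-.11,.09,.125);g=pts(W,.54,.65,-.22,-.11,.09,.125);print('plate z near/far',np.median(f[:,2]),np.median(g[:,2]))
E
```

```text
[0.45020465 0.17370966]
rel [-0.3402, 0.0603, 0.0011] spin -8.9 | tcp [0.5178, -0.1651, 0.247] yaw -178.8 t 22.87 F [1.3, -0.2, -6.0] w 0.13 30.0 tilt [-0.  0.]
[0.1123 0.1159 0.1304 0.1361 0.141 ]Traceback (most recent call last):
  File "<stdin>", line 7, in <module>
    return _quantile_unchecked(
        a, q, axis, out, overwrite_input, method, keepdims, weights)
    return _ureduce(a,
                    func=_quantile_ureduce_func,
    ...<5 lines>...
                    overwrite_input=overwrite_input,
                    method=method)
    r = func(a, **kwargs)
    result = _quantile(arr,
                       quantiles=q,
    ...<2 lines>...
                       out=out,
                       weights=wgt)
    slices_having_nans = np.isnan(arr[-1, ...])
                                  ~~~^^^^^^^^^
IndexError: index -1 is out of bounds for axis 0 with size 0
```

>>> servo_tool(
  slide=[
    [-0.008,0.0015,0],
    [-0.022,0.004,0],
    [-0.042,0.0075,0],
    [-0.066,0.012,0],
    [-0.091,0.016,0],
  ],
  spin=[0,0,0,0,0],
  grip=[1,1,1,1,1],
)

```text
time_s: 23.33
tcp_pos: [0.4986, -0.0734, 0.2439]
ee_rot: [[0.02, -1.0, -0.003], [-1.0, -0.02, 0.001], [-0.001, 0.003, -1.0]]
wrist_force: [0.5, 0.0, -6.0]
gripper_width: 0.133
gripper_force: 30.0
```

>>> servo_tool(
  slide=[
    [-0.026,0.0045,0],
    [-0.052,0.009,0],
    [-0.078,0.0135,0],
    [-0.104,0.018,0],
    [-0.13,0.023,0],
  ],
  spin=[-1,-2,-3,-4,-5],
  grip=[1,1,1,1,1],
)

```text
time_s: 23.75
tcp_pos: [0.4728, 0.0563, 0.2442]
ee_rot: [[0.109, -0.994, -0.003], [-0.994, -0.109, 0.0], [-0.0, 0.003, -1.0]]
wrist_force: [0.1, 0.2, -6.6]
gripper_width: 0.133
gripper_force: 30.0
```

```bash
python3 - <<'E'
from h import *
rel([.4502,.1737,.246],190.1);print(sense()['joints'].round(1))
E
```

```text
rel [-0.1192, 0.0096, -0.0017] spin -3.8 | tcp [0.4728, 0.0563, 0.2442] yaw -173.7 t 23.75 F [0.1, 0.2, -6.6] w 0.133 30.0 tilt [-0.003  0.   ]
[ 26.4   7.6 -19.8  -0.1 -62.7 -20.1]
```

>>> servo_tool(
  slide=[
    [-0.025,0.002,0],
    [-0.05,0.004,0],
    [-0.074,0.006,0],
    [-0.094,0.008,-0.001],
    [-0.108,0.009,-0.002],
  ],
  spin=[-1,-2,-3,-3.8,-3.8],
  grip=[1,1,1,1,1],
)

```text
time_s: 24.17
tcp_pos: [0.452, 0.163, 0.2461]
ee_rot: [[0.176, -0.984, -0.003], [-0.984, -0.176, 0.0], [-0.001, 0.003, -1.0]]
wrist_force: [0.3, -0.4, -6.8]
gripper_width: 0.13
gripper_force: 30.0
```

>>> servo_tool(
  slide=[
    [-0.007,0.0006,0],
    [-0.011,0.0006,0],
    [-0.011,0.0006,0],
    [-0.011,0.0006,0],
    [-0.011,0.0006,0],
  ],
  spin=[0,0,0,0,0],
  grip=[1,1,1,1,1],
)

```text
time_s: 24.58
tcp_pos: [0.4511, 0.1712, 0.2473]
ee_rot: [[0.173, -0.985, -0.001], [-0.985, -0.173, -0.001], [0.0, 0.001, -1.0]]
wrist_force: [0.0, -0.3, -6.5]
gripper_width: 0.133
gripper_force: 30.0
```

```bash
python3 - <<'E'
from h import *
rel([.5585,.193,.246],190.1)
c=shot('top','t3.png');W=world(c)
a=np.radians(10.1)
def st(q): 
    u=np.array([np.cos(a),np.sin(a)]);n=np.array([-u[1],u[0]]);return q[:,:2]@u,q[:,:2]@n
def prongs(W):
    q=pts(W,.50,.66,.1,.29,.185,.228);q=q[q[:,2]<.225];s,v=st(q);print('prong pts',len(q))
    m=.093
    for k in(v<m-.03,v>m+.03):
        kk=k&(q[:,2]<.2)&(s<.61); print('prong v',np.median(v[k]).round(4) if k.any() else 0,'cup s range',np.percentile(s[kk],[3,97]).round(4) if kk.sum()>5 else 0,kk.sum())
        if k.sum()>20: f=np.polyfit(s[k],v[k],1);print(' yaw',10.1+np.degrees(f[0]))
prongs(W)
b=pts(W,.38,.52,.06,.29,.235,.258);s,v=st(b)
if len(b)>20: f=np.polyfit(v,s,1);print('bar: yaw',10.1-np.degrees(f[0]),'s',np.median(s),'v ends',np.percentile(v,[1,99]),'z',np.median(b[:,2]))
c=shot('wrist','w8.png');W=world(c);prongs(W)
E
```

```text
rel [-0.0029, -0.1095, 0.0012] spin -0.1 | tcp [0.4511, 0.1712, 0.2473] yaw -170.0 t 24.58 F [0.0, -0.3, -6.5] w 0.133 30.0 tilt [-0.001 -0.001]
prong pts 240
prong v 0.0423 cup s range [0.5695 0.6023] 26
 yaw 9.376647333925519
prong v 0.142 cup s range [0.5901 0.6027] 16
 yaw 10.785140216607646
bar: yaw 10.351369631301587 s 0.4747550892425094 v ends [0.00155097 0.06245266] z 0.24802740298147125
prong pts 4140
prong v 0.0409 cup s range [0.5704 0.6017] 1206
 yaw 11.125216587468245
prong v 0.1393 cup s range [0.5828 0.604 ] 647
 yaw 9.309597216357536
```

View pics/t3.png

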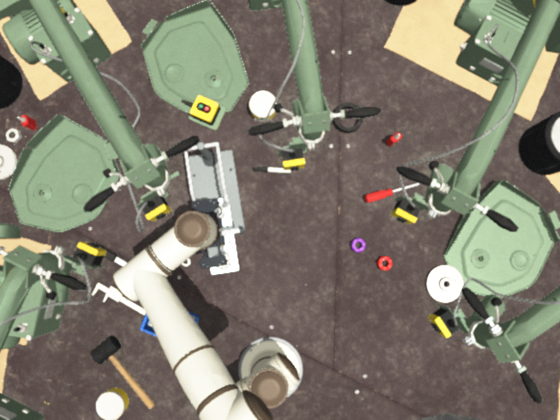

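The carrier hangs level, in front of the prongs at (225,225). I'll slide it in along the stand's +x (tool −y).

>>> servo_tool(
  slide=[
    [-0.0005,-0.005,0],
    [-0.001,-0.016,0],
    [-0.001,-0.032,0],
    [-0.001,-0.05,0],
    [-0.001,-0.068,0],
  ],
  spin=[0,0,0,0,0],
  grip=[1,1,1,1,1],
)

```text
time_s: 25.1
tcp_pos: [0.52, 0.1851, 0.2477]
ee_rot: [[0.174, -0.985, 0.001], [-0.985, -0.174, 0.0], [-0.0, -0.001, -1.0]]
wrist_force: [0.3, 0.0, -6.9]
gripper_width: 0.139
gripper_force: 30.0
```

>>> servo_tool(
  slide=[
    [0,-0.015,0],
    [0,-0.028,0],
    [0,-0.037,0],
    [0,-0.042,0],
    [0,-0.043,0],
  ],
  spin=[0,0,0,0,0],
  grip=[1,1,1,1,1],
)

```text
time_s: 25.52
tcp_pos: [0.5615, 0.1924, 0.247]
ee_rot: [[0.174, -0.985, -0.0], [-0.985, -0.174, -0.0], [0.0, 0.0, -1.0]]
wrist_force: [0.5, 0.8, -6.4]
gripper_width: 0.132
gripper_force: 30.0
```

```bash
python3 - <<'E'
from h import *
rel([.5585,.193,.206],190.1)
t=np.array(sense()['tcp_pos']);a=np.radians(10.1);u=np.array([np.cos(a),np.sin(a)]);n=np.array([-u[1],u[0]])
print('tcp s,v',t[:2]@u,t[:2]@n)
c=shot('wrist','w9.png');W=world(c)
q=pts(W,.5,.66,.08,.2,.185,.24);s=q[:,:2]@u;v=q[:,:2]@n
b=(q[:,2]>.235)
for y in np.arange(-.01,.08,.006):
    k=(abs(v-y)<.003)&(s>.53)&(s<.63)
    if k.sum()>5: print('%.3f'%y,[('%.3f'%x,q[k&(abs(s-x)<.002)][:,2].max().round(3)) for x in np.arange(.544,.62,.005) if (k&(abs(s-x)<.002)).any()])
E
```

```text
rel [-0.0011, 0.0029, 0.041] spin -0.1 | tcp [0.5615, 0.1924, 0.247] yaw -170.0 t 25.52 F [0.5, 0.8, -6.4] w 0.132 30.0 tilt [-0. -0.]
tcp s,v 0.5865646859035388 0.09094217285184027
0.038 [('0.549', np.float64(0.222)), ('0.554', np.float64(0.221)), ('0.559', np.float64(0.217)), ('0.564', np.float64(0.21)), ('0.569', np.float64(0.203)), ('0.574', np.float64(0.196)), ('0.579', np.float64(0.195)), ('0.594', np.float64(0.197)), ('0.599', np.float64(0.202)), ('0.604', np.float64(0.206)), ('0.609', np.float64(0.211)), ('0.614', np.float64(0.212)), ('0.619', np.float64(0.211))]
0.044 [('0.549', np.float64(0.222)), ('0.554', np.float64(0.222)), ('0.559', np.float64(0.217)), ('0.564', np.float64(0.21)), ('0.569', np.float64(0.203)), ('0.574', np.float64(0.196)), ('0.579', np.float64(0.196)), ('0.594', np.float64(0.198)), ('0.599', np.float64(0.202)), ('0.604', np.float64(0.206)), ('0.609', np.float64(0.211)), ('0.614', np.float64(0.212)), ('0.619', np.float64(0.212))]
```

View pics/w9.png

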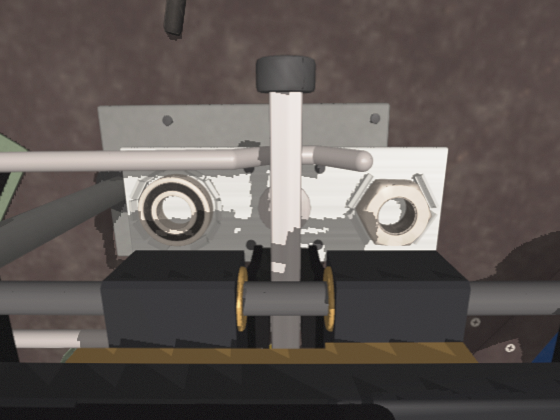

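The bar lies over the dip of the near prong (285,155), with both parts seated: bearing (177,210), nut (397,213). I'll shift it 3 mm back and lower it.

>>> servo_tool(
  slide=[
    [0,0.003,0.004],
    [0,0.003,0.011],
    [0,0.003,0.019],
    [0,0.003,0.027],
    [0,0.003,0.033],
  ],
  spin=[0,0,0,0,0],
  grip=[1,1,1,1,1],
)

```text
time_s: 25.98
tcp_pos: [0.5566, 0.1916, 0.2132]
ee_rot: [[0.174, -0.985, -0.002], [-0.985, -0.174, -0.001], [0.0, 0.002, -1.0]]
wrist_force: [-1.4, -0.1, -6.8]
gripper_width: 0.135
gripper_force: 30.0
```

>>> servo_tool(
  slide=[
    [0,0,0.003],
    [0,0,0.005],
    [0,0,0.007],
    [0,0,0.0075],
    [0,0,0.0075],
  ],
  spin=[0,0,0,0,0],
  grip=[1,1,1,1,1],
)

```text
time_s: 26.4
tcp_pos: [0.5576, 0.1919, 0.2072]
ee_rot: [[0.174, -0.985, 0.0], [-0.985, -0.174, 0.0], [-0.0, -0.0, -1.0]]
wrist_force: [0.2, 1.1, -6.0]
gripper_width: 0.133
gripper_force: 30.0
```

Still carrying the full weight, so I'll lower it in small steps until the load transfers.

>>> servo_tool(
  slide=[
    [0,0,0.0005],
    [0,0,0.001],
    [0,0,0.0013],
    [0,0,0.0015],
    [0,0,0.0015],
  ],
  spin=[0,0,0,0,0],
  grip=[1,1,1,1,1],
)

```text
time_s: 26.82
tcp_pos: [0.5576, 0.1919, 0.206]
ee_rot: [[0.174, -0.985, 0.001], [-0.985, -0.174, 0.0], [-0.0, -0.001, -1.0]]
wrist_force: [-0.4, 0.3, -4.8]
gripper_width: 0.131
gripper_force: 30.0
```

>>> servo_tool(
  slide=[
    [0,0,0.0004],
    [0,0,0.0007],
    [0,0,0.001],
    [0,0,0.001],
    [0,0,0.001],
  ],
  spin=[0,0,0,0,0],
  grip=[1,1,1,1,1],
)

```text
time_s: 27.23
tcp_pos: [0.5577, 0.1919, 0.2056]
ee_rot: [[0.175, -0.985, 0.001], [-0.985, -0.175, 0.0], [-0.0, -0.001, -1.0]]
wrist_force: [-2.5, -0.3, 1.0]
gripper_width: 0.132
gripper_force: 30.0
```

The load is on the cups. Release.

>>> servo_tool(
  slide=[
    [0,0,0],
    [0,0,0],
    [0,0,0],
    [0,0,0],
    [0,0,0],
  ],
  spin=[0,0,0,0,0],
  grip=[0.6,0.6,0.6,0.6,0.6],
)

```text
time_s: 27.65
tcp_pos: [0.5577, 0.1919, 0.2048]
ee_rot: [[0.174, -0.985, 0.001], [-0.985, -0.174, 0.0], [-0.0, -0.001, -1.0]]
wrist_force: [-0.0, 0.6, -0.3]
gripper_width: 0.372
gripper_force: 0.0
```

>>> servo_tool(
  slide=[
    [0,0,0],
    [0,0,-0.003],
    [0,0,-0.01],
    [0,0,-0.02],
    [0,0,-0.035],
  ],
  spin=[0,0,0,0,0],
  grip=[0.6,0.6,0.6,0.6,0.6],
)

```text
time_s: 28.07
tcp_pos: [0.5571, 0.1916, 0.2398]
ee_rot: [[0.174, -0.985, -0.002], [-0.985, -0.174, -0.001], [0.001, 0.002, -1.0]]
wrist_force: [1.1, -0.4, -0.5]
gripper_width: 0.401
gripper_force: 0.0
```

>>> servo_tool(
  slide=[
    [0,0.005,-0.02],
    [0,0.015,-0.035],
    [0,0.03,-0.04],
    [0,0.05,-0.045],
    [0,0.07,-0.045],
  ],
  spin=[0,0,0,0,0],
  grip=[0.6,0.6,0.6,0.6,0.6],
)

```text
time_s: 28.48
tcp_pos: [0.4888, 0.1798, 0.287]
ee_rot: [[0.174, -0.985, 0.004], [-0.985, -0.174, 0.002], [-0.001, -0.004, -1.0]]
wrist_force: [-0.6, 0.3, 0.4]
gripper_width: 0.397
gripper_force: 0.0
```

>>> servo_tool(
  slide=[
    [0.01,0.015,0],
    [0.03,0.03,0],
    [0.06,0.04,0],
    [0.09,0.05,0],
    [0.1,0.05,0],
  ],
  spin=[0,0,0,0,0],
  grip=[0.6,0.6,0.6,0.6,0.6],
)

```text
time_s: 28.9
tcp_pos: [0.4554, 0.0699, 0.2863]
ee_rot: [[0.173, -0.985, 0.001], [-0.985, -0.173, 0.001], [-0.0, -0.001, -1.0]]
wrist_force: [0.5, 0.7, 0.9]
gripper_width: 0.399
gripper_force: 0.0
```

```bash
python3 - <<'E'
from h import *
rel([.5585,.193,.206],190.1)
a=np.radians(10.1);u=np.array([np.cos(a),np.sin(a)]);n=np.array([-u[1],u[0]])
for k in range(2):
  for cam in('top','scene'):
    c=shot(cam,'end_%s.png'%cam if k else None);W=world(c)
    b=pts(W,.5,.62,.08,.3,.2,.215);s=b[:,:2]@u;v=b[:,:2]@n;m=(abs(s-.584)<.02);
    print(cam,m.sum(),'bar s',np.median(s[m]).round(4),'v',np.percentile(v[m],[2,98]).round(4),'z',np.median(b[m,2]).round(4))
    p=pts(W,.42,.7,.1,.29,.06,.11);ps=p[:,:2]@u
    for nm,sc in(('nut',.504),('brg',.664)):
        q=p[(np.hypot(ps-sc,p[:,:2]@n-.091)<.022)];print(nm,len(q),np.percentile(q[:,2],[10,50,90]).round(4) if len(q)>5 else '')
im=[cv2.imread('pics/end_top.png')[120:260,150:330],cv2.imread('pics/end_scene.png')[140:280,160:340]]
cv2.imwrite('pics/end.png',np.hstack([cv2.resize(i,(396,308)) for i in im]))
E
```

```text
rel [-0.1034, -0.1227, 0.0805] spin -0.1 | tcp [0.4554, 0.0699, 0.2863] yaw -170.0 t 28.9 F [0.5, 0.7, 0.9] w 0.399 0.0 tilt [0.001 0.001]
top 240 bar s 0.5831 v [0.0059 0.1784] z 0.2054
nut 0 
brg 138 [0.0729 0.0855 0.0908]
scene 201 bar s 0.5784 v [0.0016 0.1776] z 0.2066
nut 119 [0.0858 0.0978 0.0997]
brg 71 [0.0834 0.0903 0.0927]
top 238 bar s 0.5834 v [0.0078 0.1784] z 0.2056
nut 0 
brg 137 [0.0734 0.0865 0.0918]
scene 203 bar s 0.578 v [0.0019 0.1776] z 0.2066
nut 110 [0.086  0.0977 0.1001]
brg 75 [0.082  0.0905 0.0927]
```

View pics/end.png

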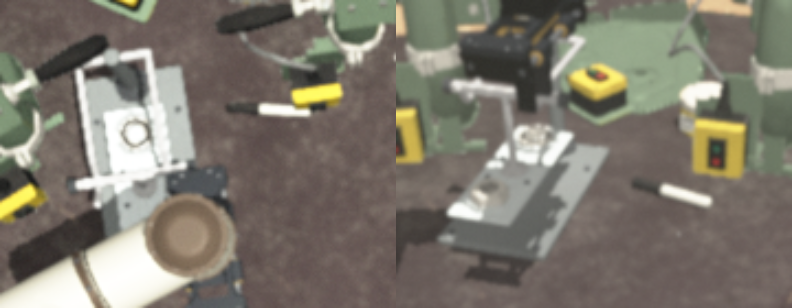

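The bar is home in both cups with its top at 206 mm. The nut top reads 97.8 mm (97 expected) and the bearing top 90.5 mm (90 expected). Nothing is moving and the arm is clear.

```bash
python3 -c "
from station import *
print(finish_job())"
```

```text
the job is handed in; nothing more can be done
None
```

The bearing and the large nut are seated in their nests and the carrier hangs still in both cups; I handed the job in at about 29 s. Before loading the bearing I slid the carrier about 66 mm towards the robot along the bench, to clear another arm's hand beside the round nest.

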